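# Rack the solder spools on their two stands

### The job

Put the four solder spools away: the narrowest goes over the pin of the square stand, and the other three go on the round stand as one neat, centred stack, the widest over the pin at the bottom, the second widest on it and the third widest on top. Set each spool down gently, upright and flat rather than dropping it, let go, and leave the bottle, wool pot, flux jar and tip block where they stand.

Things in the scene. Friction and masses are not known exactly. Their poses are not given: they have to be found in the camera images.
- spool_widest: solder spool standing upright: two thin green flanges, silver winding between them, white label ring on top, open bore of 26 mm diameter right through. The widest of the four: flange diameter 66 mm, height 54 mm, about 420 g. Grip it across its diameter; the winding is within 3 mm of the flanges, so its side is nearly a plain cylinder. Origin at the centre of its underside, z up its axis
- spool_second: solder spool standing upright: two thin green flanges, silver winding between them, white label ring on top, open bore of 26 mm diameter right through. The second widest of the four: flange diameter 58 mm, height 46 mm, about 300 g. Grip it across its diameter; the winding is within 3 mm of the flanges, so its side is nearly a plain cylinder. Origin at the centre of its underside, z up its axis
- spool_third: solder spool standing upright: two thin green flanges, silver winding between them, white label ring on top, open bore of 26 mm diameter right through. The third widest of the four: flange diameter 50 mm, height 38 mm, about 200 g. Grip it across its diameter; the winding is within 3 mm of the flanges, so its side is nearly a plain cylinder. Origin at the centre of its underside, z up its axis
- spool_narrowest: solder spool standing upright: two thin green flanges, silver winding between them, white label ring on top, open bore of 26 mm diameter right through. The narrowest of the four: flange diameter 42 mm, height 32 mm, about 120 g. Grip it across its diameter; the winding is within 3 mm of the flanges, so its side is nearly a plain cylinder. Origin at the centre of its underside, z up its axis
- round_stand: fixed plain aluminium stand with a round disc base of 90 mm diameter, 12 mm thick, and in its middle a thin upright dark steel pin of 10 mm diameter with a tapered tip, its top 32 mm above the table. A spool set over the pin rests on the base's top, 12 mm above the table. Origin at the centre of the base's underside, on the pin's axis, z up
- square_stand: fixed plain aluminium stand with a square base of 80 x 80 mm (its sides may be turned a little), 12 mm thick, and in its middle a thin upright dark steel pin of 10 mm diameter with a tapered tip, its top 32 mm above the table. A spool set over the pin rests on the base's top, 12 mm above the table. Origin at the centre of the base's underside, on the pin's axis, z up
- dispenser: bystander, loose: milky square solvent bottle 60 x 60 mm with a round steel cap, 112 mm tall in all. Origin at the centre of its underside, z up
- tip_cleaner: bystander, loose: round black pot of brass wool, 56 mm diameter, 35 mm high. Origin at the centre of its underside, z up
- flux_jar: bystander, loose: small aluminium jar, 34 mm diameter, 24 mm high. Origin at the centre of its underside, z up
- tip_block: bystander, loose: aluminium block 32 x 32 x 16 mm with four thin copper soldering tips standing in it, 38 mm high in all. Origin at the centre of its underside, z up
Not all that is in view belongs to the job. Leave any blue look-alike of the spool_narrowest alone. What is shaped like the square_stand but blue or red is not meant.

How it is judged:
By the outcome, as a careful person would: the job done as asked, in the order asked, and still so for the second after the job is handed in, with the robot touching nothing.
It also fails if it takes over 112 s, if anything falls off the work surface, if the arm or the gripper's body presses on something with over 40 N, if the wrist force passes 120 N, or if a joint passes its speed limit or range.

### The arm

A 6-joint arm with a two-finger parallel gripper is mounted at the origin on the work surface. World frame = base frame: x ahead of the robot, y to its left, z up, the work surface at z = 0. Lengths are in m, angles in rad, forces in N, time in s.
With the tool pointing down it reaches from about 0.35 to 0.725 m from the base axis. Payload 4.3 kg.
Tool frame: the origin (TCP) lies on the centre line of the jaws, within the pads' length; the fingertips stand 22 mm ahead of it and the grasp point (between the pads) lies 3 mm ahead of it; z points along the fingers, y is the direction in which the jaws open and shut (so a half turn about z gives the same grasp; the last joint's range is limited). The gripper opens to 85 mm and grips with 20 to 120 N. Pads are 22 mm wide; open, the fingers measure 114 mm over their backs; the gripper's body (76 mm by 85 mm) begins 54 mm behind the grasp point. The pads swing forward as they close: fully open they stand 13 mm farther back than shut.
Start: joints at [-1.456, 0.377, 0.081, 1.274, 0, 1.46], TCP at [0.128, -0.561, 0.217] pointing down, gripper open.
Joint ranges: [-2.72, 2.72], [-0.84, 1.66], [-1.02, 1.22], [-1.77, 2.12], [-1.37, 1.28], [-3.14, 3.14]. Speed limits (rad/s): [2.57, 2.57, 3.14, 3.14, 3.14, 3.14].

### API

Orientations are given as a unit quaternion [x, y, z, w].
In Python, from station import telemetry, viewer, ticket gives the robot as it stands.
- The arm moves only by the shell command python3 -m handwheel 'ROWS' [OPENING] [FORCE]. ROWS is JSON, one flat list of numbers, 6 for each row, row after row: the shift along the tool's x, y, z in mm, then the turn, a rotation vector about the tool's x, y, z in degrees. A call has 1 to 20 rows; each row is the pose to reach, as a shift and turn from the pose measured when the call began, along the tool's axes at that moment; what a row does not reach only later rows make up. A row lasts 1/12 s, in which the tool goes at most 41.7 mm and 7.16 degrees, less where a joint would pass 70% of its speed; a pose out of reach is approached as far as the arm can. A call with a gripper value outside its range is refused whole. OPENING is the finger opening in mm, from 0 to 85.4, set as the call begins (- or left out, the last holds). The fingers move at their own pace and stop on an object; FORCE is the grip in N (left out, the last holds). Time passes only in rows, so rows that repeat a pose let the fingers close. It gives the time, the measured TCP pose, the force and the opening at its end, in the units of the state.
- telemetry.read_state(): the state, without advancing time (a new reading comes with each control period).
- viewer.snapshot(name): name is "scene" or "top" or "wrist"; returns the picture (400x640x3 uint8, red, green, blue); there is no depth.
- viewer.calibration(name): a dict with "fx", "fy", "cx", "cy" (pixels), "dist_coeffs" ([k1, k2, p1, p2, k3] as OpenCV has them; the pictures are not rectified), "position" and "rotation" of the camera in the world. Camera axes: x right, y down, z forward; pixel columns grow to the right and rows downward; lengths in m; the calibration is good to about 2 mm. A picture is of the moment at which its call begins: read the wrist's pose just before it. calibration takes no time and is no camera call; for the wrist camera it gives the pose at the moment of the call.
- ticket.close_job(): hands the job in, once; it reports no verdict.
Trained networks look in the newest picture that a camera, given by its name, has taken for a name from the list of things; names that differ only in an ending like _2 or _b are one class to them, and where a whole thing is asked for, a point or a joint stands for the part that bears it (a point fixed in the world has none). Each returns a list of dicts, best first, with "confidence" (0 to 1); they miss things now and then, are a little off and sometimes report something else, mostly with a low value. They report only what shows in the picture. A call takes as long as a camera call. They do not tell look-alikes from the thing itself.
- viewer.look_for(camera, name): "bbox" ([left, top, right, bottom] in pixels, round what is visible of it).
- viewer.place_of(camera, name): "location" ([column, row] in pixels: a listed point, or the origin of a listed thing).
The state is a dict: "time_s": time; "joint_pos": joint angles; "joint_vel": joint speeds; "tau": joint torques, N m; "eef_pos": TCP position; "tool_rot": TCP orientation; "force": force on the tool from outside, world axes, zero at the start; "torque": the same for the moment, N m; "grip_width": finger opening in m.
Only numpy, scipy, OpenCV 4.12 (cv2) and the standard library are available. Lean on these libraries where they do the work, as an engineer would, in place of code of your own. Each camera call takes 0.05 s, during which the arm holds its last target.

## Working session

There is one attempt and no reset: what is moved stays moved. The work goes in short steps, Python scripts to look and compute and a shell command to move; the robot and the scene stay as the last step left them, time stands still between calls to the robot, and variables do not carry over. Pictures are saved under pics/ and viewed, and the job is handed in when it is done.

```bash
ls; mkdir -p pics; python3 - <<'E'
from station import telemetry, viewer, ticket
import cv2
s=telemetry.read_state(); print(s)
for n in ["scene","top","wrist"]:
    im=viewer.snapshot(n); cv2.imwrite(f"pics/{n}0.png",im[:,:,::-1])
    print(n,viewer.calibration(n))
E
```

```text
pics
{'time_s': 0.0, 'joint_pos': array([-1.45631646e+00,  3.78082570e-01,  7.96323791e-02,  1.27441753e+00,
       -1.44991548e-05,  1.46049190e+00]), 'joint_vel': array([ 0.00060843,  0.00039439,  0.00011497,  0.00082994, -0.00074217,
       -0.00058346]), 'tau': array([ 3.08064802e-03, -4.63605380e+01,  2.69874251e+01,  2.07257259e-02,
       -1.26714772e-04, -4.49844492e-06]), 'eef_pos': array([ 0.12808455, -0.55984306,  0.2160523 ]), 'tool_rot': array([ 9.93690115e-01,  1.12155618e-01, -9.41180313e-06, -1.03567935e-03]), 'force': array([-0.47371811,  0.03379953,  0.22789016]), 'torque': array([-0.00563358, -0.00252735, -0.01642704]), 'grip_width': 0.08519430013930133}
scene {'fx': 408.3466805236047, 'fy': 408.3466805236047, 'cx': 325.1410776664149, 'cy': 202.08499786222907, 'dist_coeffs': array([0.00450982, 0.        , 0.        , 0.        , 0.        ]), 'position': array([ 1.12531323, -0.29040775,  0.88676178]), 'rotation': array([ 0.80838844,  0.49054744, -0.17061529, -0.27705914])}
top {'fx': 362.6802774621316, 'fy': 362.6802774621316, 'cx': 323.44939187860683, 'cy': 198.20756119012, 'dist_coeffs': array([-0.06706779,  0.        ,  0.        ,  0.        ,  0.        ]), 'position': array([ 0.36142787, -0.0175581 ,  0.95182247]), 'rotation': array([ 0.70563102, -0.70178254,  0.06699495, -0.07139899])}
wrist {'fx': 310.71970744982264, 'fy': 310.71970744982264, 'cx': 320.7118718011065, 'cy': 201.48216402228184, 'dist_coeffs': array([-0.00611645,  0.        ,  0.        ,  0.        ,  0.        ]), 'position': array([ 0.19267174, -0.54457729,  0.37352588]), 'rotation': array([ 0.77539599, -0.61766202, -0.08256342,  0.10216638])}
```

View pics/scene0.png

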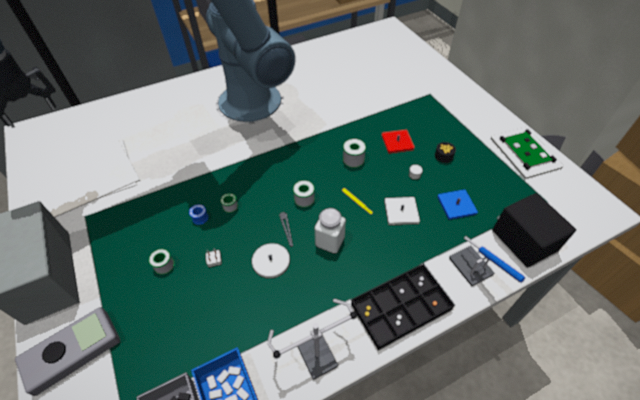

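View pics/top0.png

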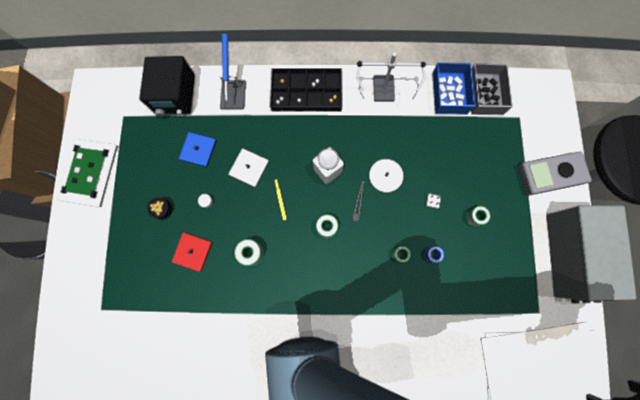

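View pics/wrist0.png

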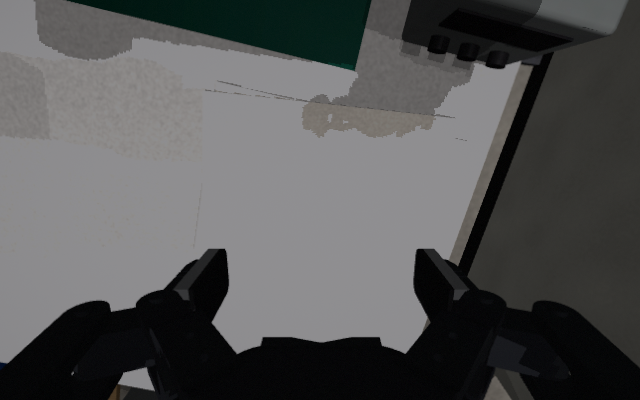

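The four green spools show in scene at (354,153), (304,194), (161,262) and (229,203), with a blue look-alike at (198,214). The round stand is at (270,260) and the aluminium square stand at (402,210). The red (398,140) and blue (458,204) squares are look-alikes. Next I'll run the networks and triangulate.

```bash
cat > h.py <<'E'
import numpy as np, cv2
from scipy.spatial.transform import Rotation as R
from station import telemetry, viewer, ticket
def cal(n):
    c=viewer.calibration(n)
    K=np.array([[c['fx'],0,c['cx']],[0,c['fy'],c['cy']],[0,0,1]]); return K,c['dist_coeffs'],np.array(c['position']),R.from_quat(c['rotation']).as_matrix()
def ray(C,p):
    K,d,o,M=C
    u=cv2.undistortPoints(np.array([[p]],float),K,d)[0,0]; v=M@np.array([u[0],u[1],1]); return o,v/np.linalg.norm(v)
def onz(C,p,z):
    o,v=ray(C,p); return o+v*(z-o[2])/v[2]
def tri(CP):
    A=np.zeros((3,3));b=np.zeros(3);L=[]
    for C,p in CP:
        o,v=ray(C,p);P=np.eye(3)-np.outer(v,v);A+=P;b+=P@o;L.append((o,v))
    x=np.linalg.solve(A,b); return x,[np.linalg.norm(np.cross(x-o,v)) for o,v in L]
def proj(C,X):
    K,d,o,M=C
    r,_=cv2.Rodrigues(M.T); t=-M.T@o
    return cv2.projectPoints(np.array(X,float).reshape(-1,1,3),r,t,K,d)[0].reshape(-1,2)
E
python3 - <<'E'
from h import *
np.set_printoptions(precision=4,suppress=True)
names=["spool_widest","spool_second","spool_third","spool_narrowest","round_stand","square_stand","dispenser","tip_cleaner","flux_jar","tip_block"]
C={n:cal(n) for n in["scene","top"]}
for n in names:
    o=[]
    for c in C:
        for d in viewer.place_of(c,n)[:5]:
            if d['confidence']>.2: print(n,c,np.round(d['location'],1),round(d['confidence'],2),'z0:',onz(C[c],d['location'],0)[:2])
print(telemetry.read_state()['time_s'])
E
```

```text
spool_widest scene [352.9 158.2] 0.59 z0: [0.3993 0.1762]
spool_widest top [249.6 254.7] 0.76 z0: [0.3992 0.1808]
spool_widest top [387.7 175.9] 0.4 z0: [ 0.613  -0.1849]
spool_second scene [305.8 199.8] 0.73 z0: [ 0.4773 -0.0185]
spool_second top [325.2 228.5] 0.76 z0: [ 0.4691 -0.0161]
spool_second top [161.4 209.3] 0.45 z0: [0.5177 0.4269]
spool_third scene [163.2 266.2] 0.89 z0: [ 0.5023 -0.4194]
spool_third top [210.2 203.8] 0.42 z0: [0.5336 0.2935]
spool_narrowest scene [227.9 208.4] 0.62 z0: [ 0.4058 -0.2196]
spool_narrowest scene [418.6 173.6] 0.22 z0: [0.5419 0.3146]
spool_narrowest top [399.9 253.6] 0.71 z0: [ 0.4043 -0.2111]
spool_narrowest top [429.  253.5] 0.5 z0: [ 0.4046 -0.2876]
round_stand scene [271.4 263.7] 0.74 z0: [ 0.6189 -0.181 ]
round_stand top [386.8 174.3] 0.87 z0: [ 0.6174 -0.1826]
square_stand scene [455.8 207.4] 0.96 z0: [0.6902 0.3319]
square_stand scene [401.3 212.7] 0.9 z0: [0.6366 0.1905]
square_stand scene [397.  140.3] 0.84 z0: [0.396  0.3365]
square_stand top [197.6 149.3] 0.94 z0: [0.6874 0.3399]
square_stand top [249.1 165.6] 0.81 z0: [0.6404 0.193 ]
square_stand top [384.6 175.4] 0.63 z0: [ 0.6143 -0.1765]
square_stand top [193.2 249.1] 0.58 z0: [0.4121 0.3313]
dispenser scene [330.  240.7] 0.98 z0: [ 0.6265 -0.0216]
dispenser top [331.4 171.9] 0.61 z0: [ 0.6234 -0.0322]
dispenser top [431.  200.2] 0.38 z0: [ 0.5464 -0.2997]
dispenser top [250.6 166.8] 0.31 z0: [0.637  0.1887]
dispenser top [209.  201.7] 0.31 z0: [0.5393 0.2972]
tip_cleaner scene [440.2 155.8] 0.9 z0: [0.5128 0.4143]
tip_cleaner scene [230.3 205.6] 0.57 z0: [ 0.3997 -0.2106]
tip_cleaner top [160.  209.8] 0.82 z0: [0.5163 0.4307]
tip_cleaner top [469.  217.4] 0.37 z0: [ 0.5001 -0.4002]
flux_jar scene [416.1 171.8] 0.57 z0: [0.5327 0.3122]
flux_jar top [211.2 205.2] 0.72 z0: [0.5298 0.2906]
tip_block scene [213.3 258.6] 0.54 z0: [ 0.5386 -0.3036]
tip_block top [430.2 201.7] 0.7 z0: [ 0.5423 -0.2974]
1.15
```

```bash
python3 - <<'E'
import cv2
t=cv2.imread('pics/top0.png')
cv2.imwrite('pics/topz.png',cv2.resize(t[120:290,130:510],None,fx=2.1,fy=2.1,interpolation=cv2.INTER_CUBIC))
s=cv2.imread('pics/scene0.png')
cv2.imwrite('pics/scenez.png',cv2.resize(s[120:290,130:500],None,fx=2.15,fy=2.15,interpolation=cv2.INTER_CUBIC))
E
```

```text
(no output)
```

View pics/topz.png

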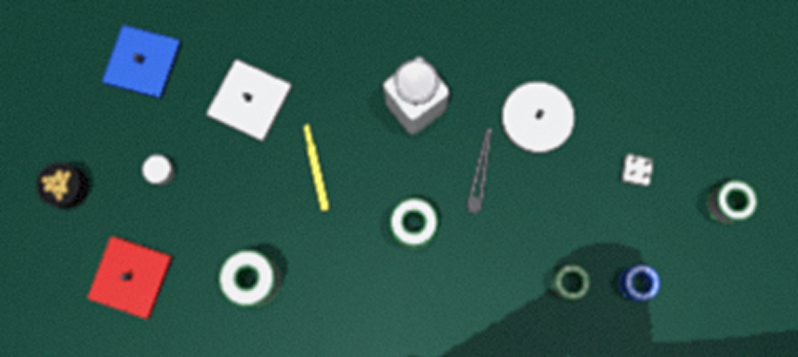

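View pics/scenez.png

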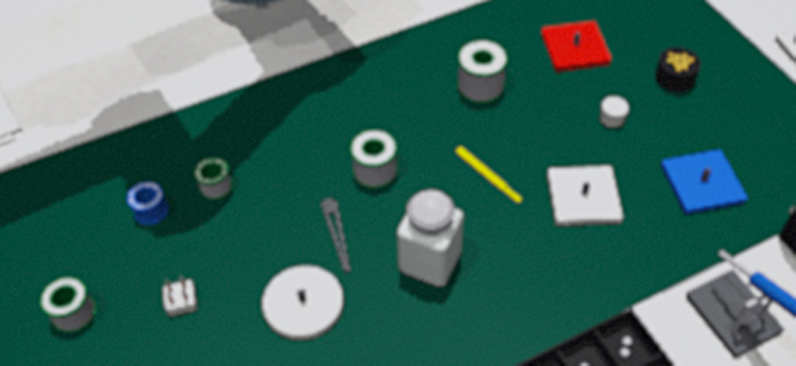

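Choices, with scene pixels: the narrowest is the green spool at (229,203), not the blue one at (198,214). The square stand is the white aluminium one at (402,210), not red (398,140) or blue (458,204). The enlarged crops confirm both. Next I'll triangulate the ring and pin tops.

```bash
python3 - <<'E'
from h import *
np.set_printoptions(precision=4,suppress=True)
C={n:cal(n) for n in["scene","top"]}
t=dict(widest=(247.1,252.4),second=(326.9,225.2),third=(481,215.7),narrow=(401.9,254.8),round=(387.1,174.3),square=(248.1,166.2),blue=(435,254.5))
s=dict(widest=(354.2,146.5),second=(304,188.8),third=(160.2,258.1),narrow=(228.6,199.5),round=(270.3,255.5),square=(402.6,205.6),blue=(198,208))
for k in t: print(k,*tri([(C['top'],t[k]),(C['scene'],s[k])]))
S=telemetry.read_state(); T=R.from_quat(S['tool_rot']).as_matrix(); w=cal('wrist')
print('cam in tool',T.T@(w[2]-S['eef_pos']),'\n',T.T@w[3], '\nT',T)
E
```

```text
widest [0.4026 0.1761 0.0516] [np.float64(0.00035924038247578204), np.float64(0.00035924038247587994)]
second [ 0.4727 -0.0201  0.0434] [np.float64(0.0003533995762851618), np.float64(0.0003533995762852026)]
third [ 0.5    -0.4169  0.0339] [np.float64(0.0015162121499893402), np.float64(0.0015162121499892568)]
narrow [ 0.4001 -0.2104  0.0272] [np.float64(0.0001635257883911179), np.float64(0.00016352578839111005)]
round [ 0.6109 -0.1784  0.0252] [np.float64(0.0007178968043500693), np.float64(0.0007178968043500516)]
square [0.6321 0.1916 0.0249] [np.float64(0.0015516546333563751), np.float64(0.0015516546333563788)]
blue [ 0.4003 -0.2915  0.0393] [np.float64(1.2308625121945927e-05), np.float64(1.2308625122002558e-05)]
cam in tool [ 0.0664 -0.0009 -0.1572] 
 [[ 0.0004 -0.9654 -0.2606]
 [ 1.      0.0005 -0.0001]
 [ 0.0003 -0.2606  0.9654]] 
T [[ 0.9748  0.2229  0.    ]
 [ 0.2229 -0.9748 -0.0001]
 [ 0.      0.0001 -1.    ]]
```

```bash
python3 -m handwheel '[20,-16,1,0,0,-3, 50,-41,2,0,0,-7, 86,-70,4,0,0,-12, 120,-98,6,0,0,-17, 154,-126,8,0,0,-22, 189,-154,9,0,0,-27, 223,-182,10,0,0,-32, 257,-210,12,0,0,-37, 290,-237,14,0,0,-41, 315,-258,15,0,0,-44, 333,-272,16,0,0,-46, 343,-280,16,0,0,-47, 343,-280,16,0,0,-47, 343,-280,16,0,0,-47]' 70 40
python3 - <<'E'
from h import *
print(telemetry.read_state())
im=viewer.snapshot('wrist'); cv2.imwrite('pics/w1.png',im[:,:,::-1])
for n in ('spool_narrowest','spool_widest','spool_second'):print(n,viewer.place_of('wrist',n),viewer.look_for('wrist',n))
E
```

```text
time_s: 2.32
eef_pos: [0.4004, -0.2108, 0.2011]
tool_rot: [0.866, 0.5, -0.0, 0.0]
force: [0.6, -0.8, -0.0]
grip_width: 0.0701
{'time_s': 2.3167, 'joint_pos': array([-6.24527170e-01,  1.36450653e-01, -2.80377219e-01,  1.15375243e+00,
       -6.06632684e-04,  1.47033932e+00]), 'joint_vel': array([-0.03833826, -0.00121522,  0.00046215, -0.00092521, -0.00283313,
       -0.00165865]), 'tau': array([ 1.10921960e+00, -3.36284316e+01,  2.64445567e+01,  1.05916741e-02,
        8.82634101e-02,  1.12218666e-02]), 'eef_pos': array([ 0.4003596 , -0.21077978,  0.20105806]), 'tool_rot': array([ 8.66143197e-01,  4.99795817e-01, -2.32263589e-04,  2.22983472e-04]), 'force': array([ 0.64644101, -0.76480657, -0.0117824 ]), 'torque': array([ 0.09058192, -0.03151625, -0.03630771]), 'grip_width': 0.07006719259755181}
spool_narrowest [{'location': [357.4, 231.7], 'confidence': 0.97}, {'location': [325.3, 173.9], 'confidence': 0.68}] [{'bbox': [306.3, 156.8, 338.2, 193.6], 'confidence': 0.84}, {'bbox': [340.3, 221.2, 376.1, 263.2], 'confidence': 0.6}]
spool_widest [] []
spool_second [] [{'bbox': [267.5, 0.0, 303.9, 8.0], 'confidence': 0.84}, {'bbox': [449.6, 168.1, 488.6, 200.2], 'confidence': 0.39}]
```

View pics/w1.png

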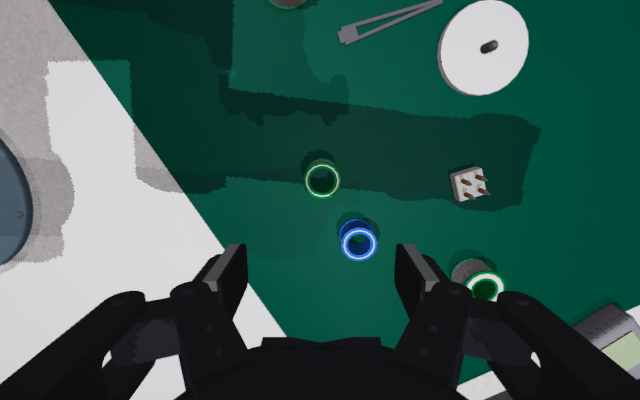

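The wrist picture shows the green narrowest spool at (322,180), the blue look-alike at (359,240) and the round stand at (484,47). I'll fit the ring now.

```bash
cat >> h.py <<'E'
def ring(im,c,r,thr=None):
    """ellipse round the bright pixels (min channel) near c"""
    x0,y0=int(c[0]-r),int(c[1]-r); cr=im[max(y0,0):y0+2*r,max(x0,0):x0+2*r]
    y0=max(y0,0);x0=max(x0,0)
    g=cr.min(2).astype(np.uint8)
    if thr is None: thr,_=cv2.threshold(g,0,255,cv2.THRESH_OTSU)
    m=(g>thr).astype(np.uint8)
    n,l,st,ce=cv2.connectedComponentsWithStats(m)
    k=1+np.argmax(st[1:,4]); pts=cv2.findNonZero((l==k).astype(np.uint8))
    e=cv2.fitEllipse(cv2.convexHull(pts)); 
    return (e[0][0]+x0,e[0][1]+y0),e[1],st[k][4],thr
E
python3 - <<'E'
from h import *
im=cv2.imread('pics/w1.png')
w=cal('wrist')
e=ring(im,(322,180),24); print(e, onz(w,e[0],.032))
for z in(.03,.032): print([np.round(onz(w,p,z),4) for p in((321,180),(323,180),(322,179))])
cv2.imwrite('pics/w1c.png',cv2.resize(im[130:280,270:420],None,fx=4,fy=4,interpolation=cv2.INTER_CUBIC))
e=ring(im,(484,47),60); print(e)
E
```

```text
((321.8289222717285, 180.181489944458), (32.63801574707031, 33.83108139038086), np.int32(218), 77.0) [ 0.40177914 -0.2103521   0.032     ]
[array([ 0.4009, -0.2101,  0.03  ]), array([ 0.4028, -0.2112,  0.03  ]), array([ 0.4024, -0.2097,  0.03  ])]
[array([ 0.4011, -0.2097,  0.032 ]), array([ 0.403 , -0.2108,  0.032 ]), array([ 0.4026, -0.2093,  0.032 ])]
((483.8010444641113, 47.102901458740234), (85.28223419189453, 99.06848907470703), np.int32(6507), 110.0)
```

View pics/w1c.png

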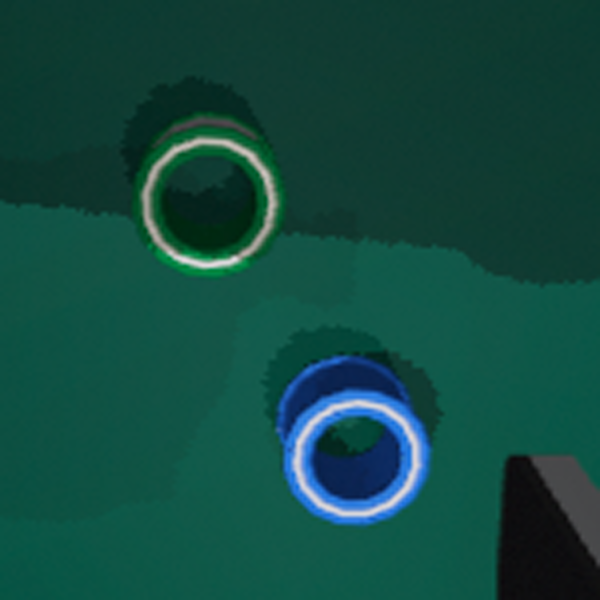

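```bash
python3 -m handwheel '[1,1,15,0,0,0, 1,1,45,0,0,0, 1,1,80,0,0,0, 1,1,115,0,0,0, 1,1,143,0,0,0, 1,1,160,0,0,0, 1,1,170,0,0,0, 1,1,174,0,0,0, 1,1,174,0,0,0]' 70 40
python3 -m handwheel '[0,0,0,0,0,0, 0,0,0,0,0,0, 0,0,0,0,0,0, 0,0,0,0,0,0, 0,0,0,0,0,0, 0,0,0,0,0,0]' 30 40
```

```text
time_s: 3.42
eef_pos: [0.4002, -0.2114, 0.0262]
tool_rot: [0.867, 0.498, -0.0, -0.001]
force: [-0.6, 0.0, 1.1]
grip_width: 0.07
time_s: 3.92
eef_pos: [0.4004, -0.2116, 0.0266]
tool_rot: [0.867, 0.498, -0.0, -0.0]
force: [0.2, 0.1, 0.8]
grip_width: 0.0299
```

```bash
python3 - <<'E'
from h import *
im=viewer.snapshot('wrist'); im2=viewer.snapshot('scene')
cv2.imwrite('pics/w2.png',im[:,:,::-1]);cv2.imwrite('pics/s2.png',cv2.resize(im2[120:280,120:320,::-1],None,fx=3.5,fy=3.5))
E
```

```text
(no output)
```

View pics/w2.png

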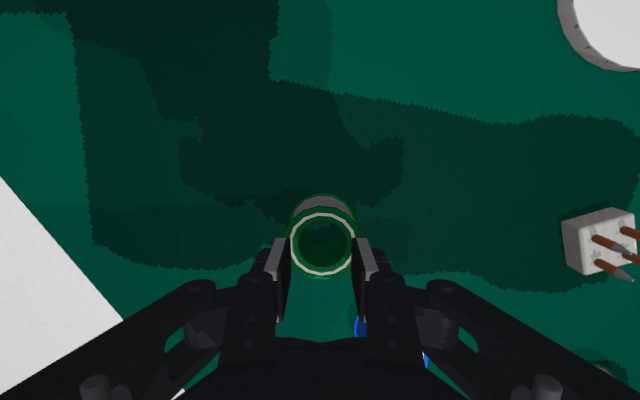

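View pics/s2.png

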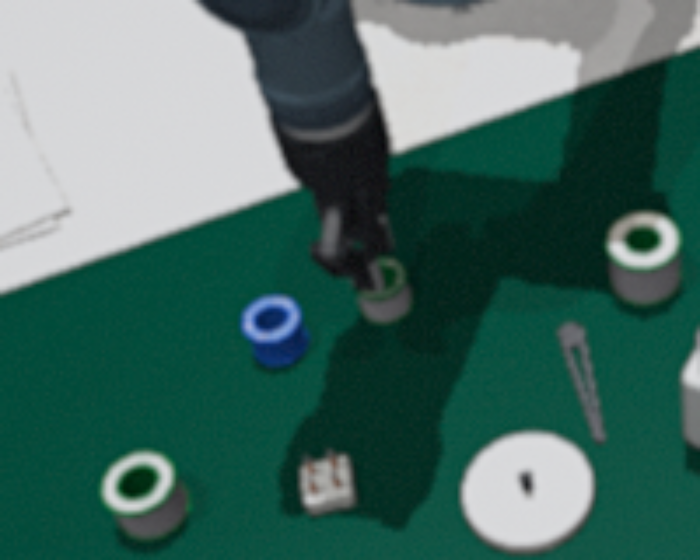

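```bash
python3 - <<'E'
from h import *
np.set_printoptions(precision=4,suppress=True)
im=cv2.imread('pics/w2.png'); w=cal('wrist'); S=telemetry.read_state(); T=R.from_quat(S['tool_rot']).as_matrix()
e=ring(im,(323,243),36); print(e)
X=onz(w,e[0],.032); print(X,S['eef_pos'],'in tool',T.T@(X-S['eef_pos']))
print('cam in tool',T.T@(w[2]-S['eef_pos']))
print('tcp',proj(w,[S['eef_pos'], S['eef_pos']+T[:,2]*.022,S['eef_pos']+T[:,2]*.003]))
c=cal('scene'); C2=cal('top')
im=viewer.snapshot('top'); cv2.imwrite('pics/t2.png',cv2.resize(im[220:290,360:460,::-1],None,fx=6,fy=6))
print(proj(C2,X), proj(c,X))
cv2.imwrite('pics/w2c.png',cv2.resize(cv2.imread('pics/w2.png')[180:340,230:420],None,fx=4,fy=4,interpolation=cv2.INTER_CUBIC))
E
```

```text
((322.0057029724121, 243.48366165161133), (63.47889709472656, 67.17711639404297), np.int32(649), 60.0)
[ 0.4023 -0.2089  0.032 ] [ 0.4003 -0.2115  0.0264] in tool [ 0.0032  0.0004 -0.0056]
cam in tool [ 0.067  -0.0004 -0.1572]
tcp [[321.2284 244.8993]
 [321.1591 230.7078]
 [321.2179 242.7581]]
[[401.6259 253.8307]] [[228.9852 198.7615]]
```

View pics/w2c.png

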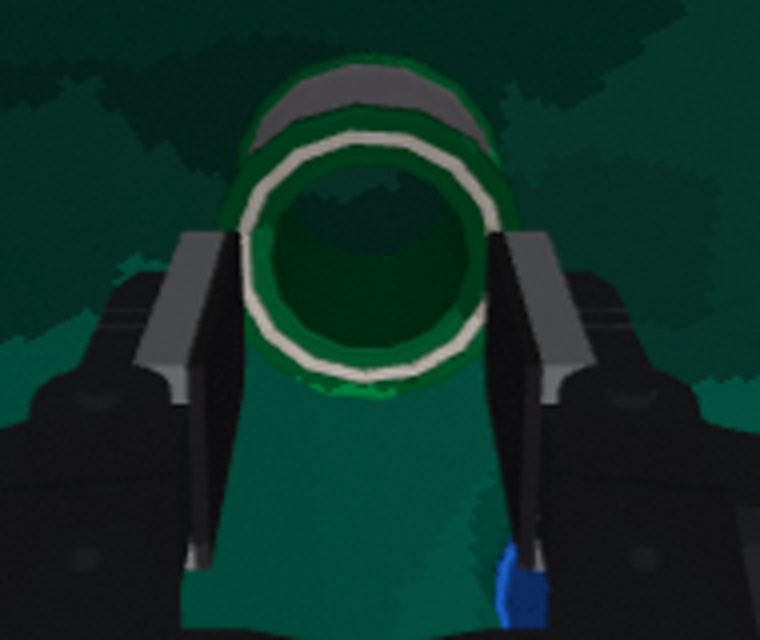

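```bash
python3 - <<'E'
from h import *
np.set_printoptions(precision=4,suppress=True)
S=telemetry.read_state(); T=R.from_quat(S['tool_rot']).as_matrix();E=S['eef_pos']
im=viewer.snapshot('scene')[:,:,::-1]
a=cv2.resize(im[150:250,190:270],None,fx=6,fy=6,interpolation=cv2.INTER_CUBIC)
c=cal('scene')
P=[E+T@np.array([x,y,z]) for y in(-.015,.015) for x,z in((.011,.022),(.011,0),(.011,-.02),(-.011,.022))]
for q in proj(c,P): cv2.circle(a,tuple(int(v) for v in ((q[0]-190+.5)*6,(q[1]-150+.5)*6)),2,(0,0,255),-1)
print(proj(c,P))
cv2.imwrite('pics/s3.png',a)
E
```

```text
[[234.8094 200.6999]
 [233.3574 195.6915]
 [231.9972 190.9998]
 [226.8839 200.4072]
 [232.754  209.4178]
 [231.2449 204.4638]
 [229.8304 199.8209]
 [224.6978 209.1147]]
```

View pics/s3.png

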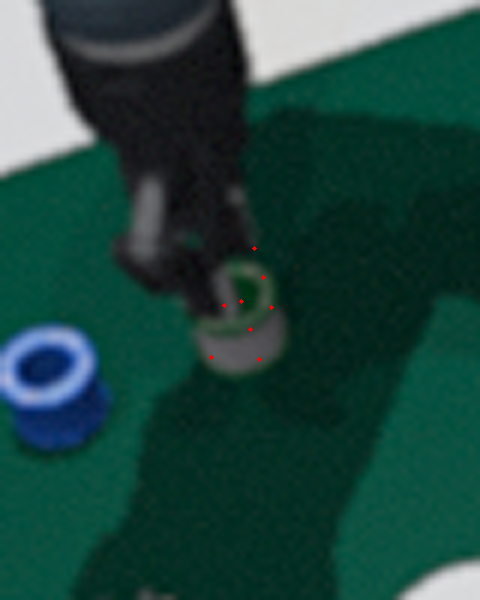

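View pics/t2.png

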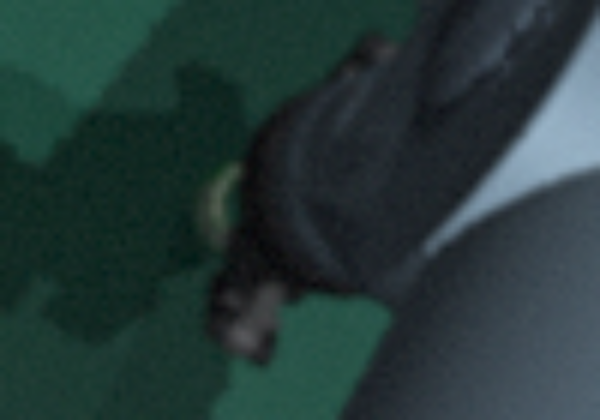

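```bash
python3 - <<'E'
from h import *
from scipy.optimize import least_squares
np.set_printoptions(precision=4,suppress=True)
K,d,o,M=cal('wrist'); S=telemetry.read_state(); T=R.from_quat(S['tool_rot']).as_matrix()
oc=T.T@(o-S['eef_pos']); Mc=T.T@M
E=np.array([ 0.4003596 , -0.21077978,  0.20105806]);T1=R.from_quat([ 8.66143197e-01,  4.99795817e-01, -2.32263589e-04,  2.22983472e-04]).as_matrix()
C=(K,d,E+T1@oc,T1@Mc)
im=cv2.imread('pics/w1.png'); e=ring(im,(484,47),60)
a=np.linspace(0,2*np.pi,60)
X=onz(C,e[0],.012);print(X)
for z in(.012,-.0,-.02):
  X=onz(C,e[0],z)
  q=proj(C,np.c_[X[0]+.045*np.cos(a),X[1]+.045*np.sin(a),0*a+z]); print(z,cv2.fitEllipse(q.astype(np.float32)),e[:2])
# narrow flange w1 outer green
E
python3 - <<'E'
import cv2
im=cv2.imread('pics/w1.png'); cv2.imwrite('pics/w1d.png',cv2.resize(im[0:110,420:560],None,fx=5,fy=5,interpolation=cv2.INTER_CUBIC))
E
```

```text
[ 0.6126 -0.1756  0.012 ]
0.012 ((483.9470520019531, 45.3875732421875), (85.19268798828125, 99.4640884399414), 28.673683166503906) ((483.8010444641113, 47.102901458740234), (85.28223419189453, 99.06848907470703))
-0.0 ((483.9374084472656, 45.500648498535156), (82.33540344238281, 96.12628936767578), 28.680049896240234) ((483.8010444641113, 47.102901458740234), (85.28223419189453, 99.06848907470703))
-0.02 ((483.9233703613281, 45.66571807861328), (77.97686767578125, 91.03511810302734), 28.6893253326416) ((483.8010444641113, 47.102901458740234), (85.28223419189453, 99.06848907470703))
```

View pics/w1d.png

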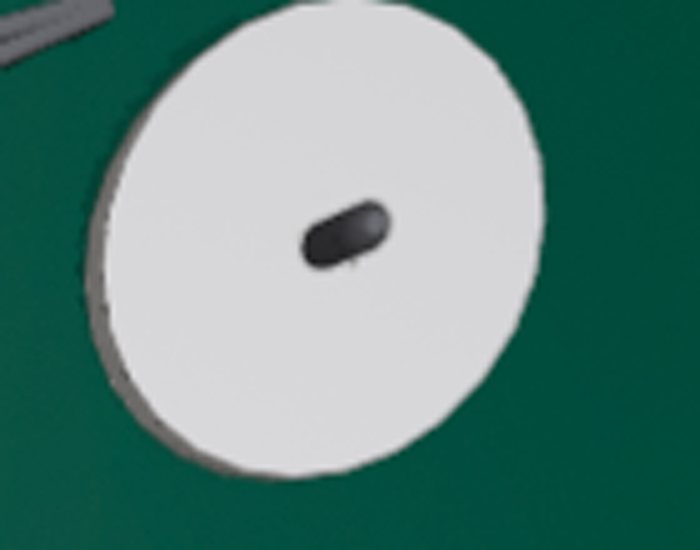

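```bash
python3 - <<'E'
from h import *
w=cal('wrist'); im=cv2.imread('pics/w2.png')
a=np.linspace(0,2*np.pi,90)
def draw(c,r,z,col):
    for q in proj(w,np.c_[c[0]+r*np.cos(a),c[1]+r*np.sin(a),0*a+z]):
        if 0<=q[0]<640 and 0<=q[1]<400: cv2.circle(im,tuple(int(round(v)) for v in q),0,col,-1)
draw((.6126,-.1762),.045,.012,(0,0,255))
draw((.4023,-.2089),.021,.032,(0,0,255))
draw((.4020,-.2095),.021,.0,(255,255,0))
cv2.imwrite('pics/w2e.png',cv2.resize(im[170:330,230:420],None,fx=4,fy=4,interpolation=cv2.INTER_NEAREST))
cv2.imwrite('pics/w2f.png',cv2.resize(im[0:100,520:640],None,fx=5,fy=5,interpolation=cv2.INTER_NEAREST))
E
```

```text
(no output)
```

View pics/w2e.png

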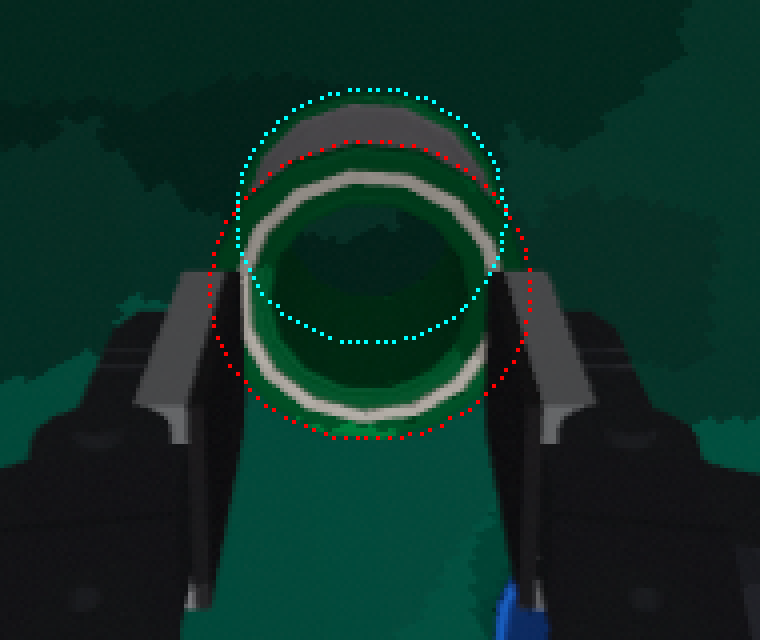

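View pics/w2f.png

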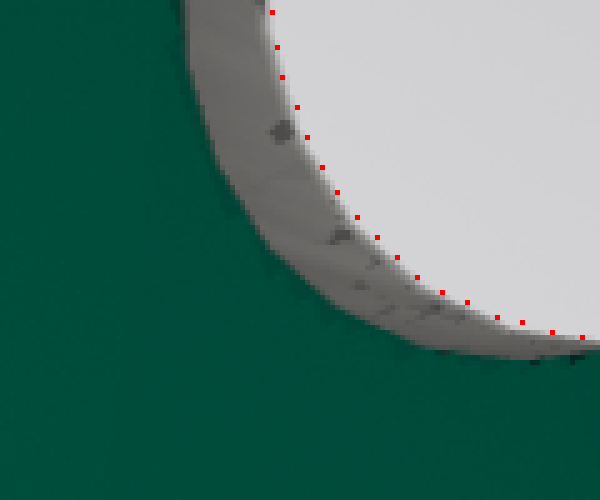

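The wrist crop shows the pads, 30 mm apart, lying over the top flange of the untouched spool (spool ring at (322,243), pad tips at (291,239) and (352,239)). So the tips stand higher than the text's tool geometry implies. I'll open, go lower in guarded steps and look again.

```bash
python3 -m handwheel '[0,0,0,0,0,0, 0,0,0,0,0,0, 1,0,4,0,0,0, 1,0,8,0,0,0, 2,0,12,0,0,0, 2,0,12,0,0,0, 2,0,12,0,0,0]' 65 40
python3 - <<'E'
from h import *
im=viewer.snapshot('wrist'); cv2.imwrite('pics/w4.png',im[:,:,::-1]); S=telemetry.read_state();print(S['eef_pos'],S['force'],S['grip_width'])
im=viewer.snapshot('scene'); cv2.imwrite('pics/s4.png',cv2.resize(im[150:250,190:270,::-1],None,fx=6,fy=6,interpolation=cv2.INTER_CUBIC))
E
```

```text
time_s: 4.7
eef_pos: [0.4007, -0.2093, 0.0137]
tool_rot: [0.867, 0.498, -0.001, -0.001]
force: [0.1, -0.3, 0.3]
grip_width: 0.0648
[ 0.40094705 -0.20947184  0.01400819] [-0.315649   -0.32521546  0.89475105] 0.06521707271009743
```

View pics/w4.png

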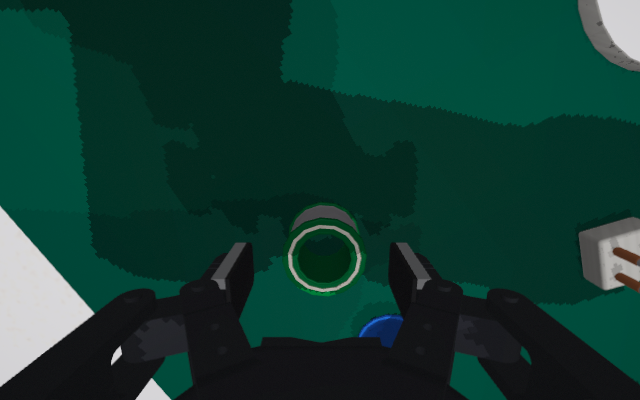

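View pics/s4.png

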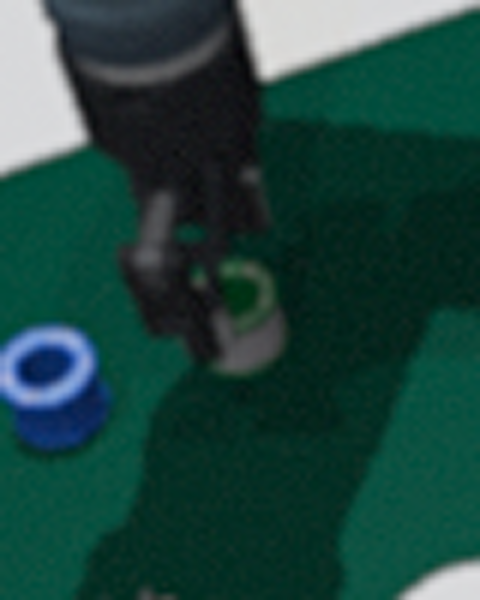

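```bash
python3 - <<'E'
from h import *
np.set_printoptions(precision=4,suppress=True)
S=telemetry.read_state(); T=R.from_quat(S['tool_rot']).as_matrix();E=S['eef_pos']; c=cal('scene')
for x in(.011,0,-.011):
  for z in (-.03,-.02,-.01,0,.01): print(x,z,(proj(c,E+T@np.array([x,.0325,z]))[0]-[190,150])*6)
K,d,o,M=cal('wrist'); oc=T.T@(o-E);Mc=T.T@M
# pad corners in w4: left front tip, right front tip
for l,r,g in(((250,243),(391,243),.0652),((290.5,238.8),(352,238.8),.030)):
  dep=K[0,0]*g/(r[0]-l[0]); u=cv2.undistortPoints(np.array([[l]],float),K,d)[0,0]
  print(oc+Mc@np.array([u[0],u[1],1])*dep)
E
```

```text
0.011 -0.03 [236.8088 333.5964]
0.011 -0.02 [241.1372 347.4812]
0.011 -0.01 [245.4019 361.1628]
0.011 0 [249.6046 374.6454]
0.011 0.01 [253.7464 387.9336]
0 -0.03 [211.6804 332.6594]
0 -0.02 [216.1928 346.5466]
0 -0.01 [220.6388 360.2305]
0 0 [225.0201 373.7156]
0 0.01 [229.338  387.0062]
-0.011 -0.03 [186.5679 331.7229]
-0.011 -0.02 [191.264  345.6125]
-0.011 -0.01 [195.8911 359.2989]
-0.011 0 [200.4508 372.7865]
-0.011 0.01 [204.9447 386.0795]
[ 0.0109 -0.033  -0.0235]
[ 0.0099 -0.015  -0.0157]
```

```bash
python3 - <<'E'
import cv2
im=cv2.imread('pics/w4.png'); cv2.imwrite('pics/w4c.png',cv2.resize(im[190:350,200:440],None,fx=3.3,fy=3.3,interpolation=cv2.INTER_CUBIC))
E
```

```text
(no output)
```

View pics/w4c.png

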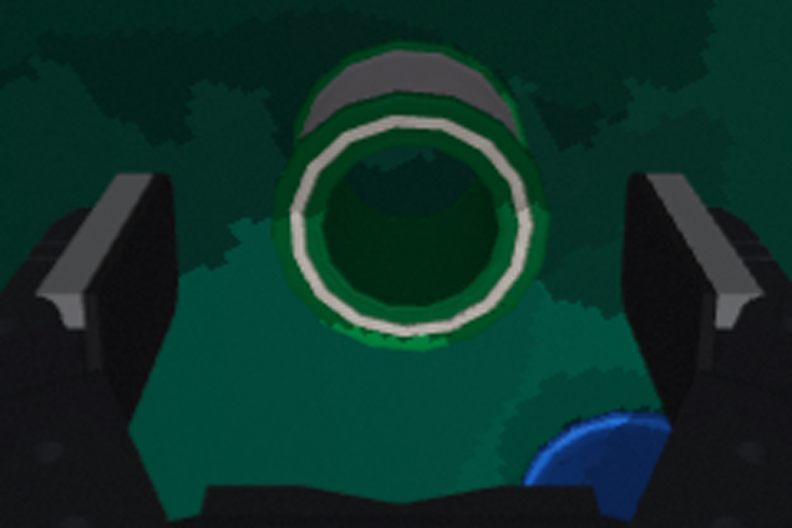

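```bash
python3 -m handwheel '[1,0,3,0,0,0, 2,0,6,0,0,0, 3,0,10,0,0,0, 3,0,10,0,0,0]' 60 40
python3 - <<'E'
from h import *
im=viewer.snapshot('wrist'); cv2.imwrite('pics/w5.png',cv2.resize(im[190:350,200:440,::-1],None,fx=3.3,fy=3.3,interpolation=cv2.INTER_CUBIC)); S=telemetry.read_state();print(S['eef_pos'],S['force'],S['grip_width'])
im=viewer.snapshot('scene'); cv2.imwrite('pics/s5.png',cv2.resize(im[150:250,190:270,::-1],None,fx=6,fy=6,interpolation=cv2.INTER_CUBIC))
E
```

```text
time_s: 5.13
eef_pos: [0.4022, -0.2065, 0.0034]
tool_rot: [0.867, 0.498, -0.001, -0.001]
force: [-1.1, 0.3, -0.5]
grip_width: 0.0599
[ 0.40217625 -0.20656716  0.0036285 ] [-1.05378505  0.07169545 -0.05425168] 0.05977096847836738
```

View pics/w5.png

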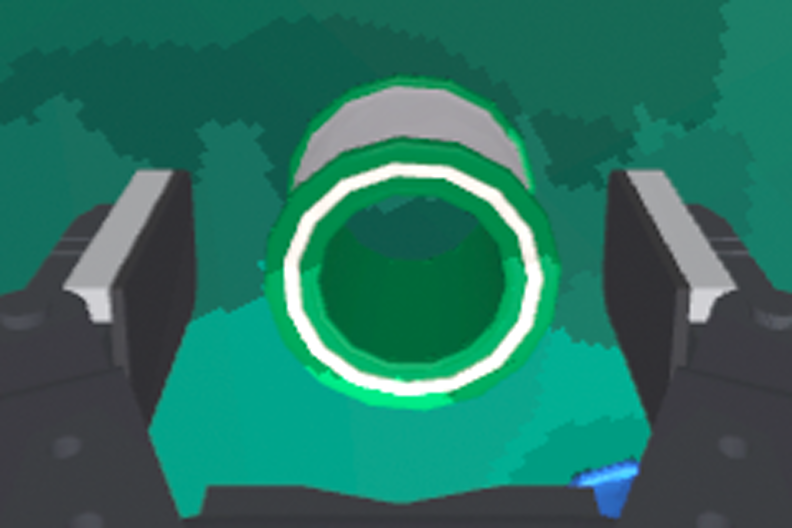

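View pics/s5.png

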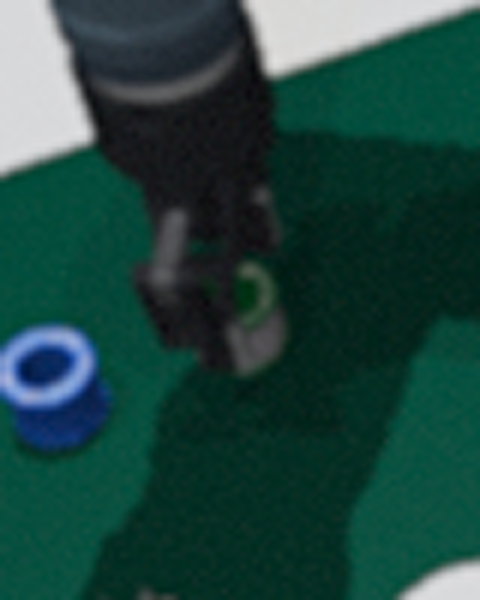

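```bash
python3 -m handwheel '[-1,0,2,0,0,0, -2,0,4,0,0,0, -3,0,6,0,0,0, -3,0,6,0,0,0]' 60 40
python3 -m handwheel '[0,0,0,0,0,0, 0,0,0,0,0,0, 0,0,0,0,0,0, 0,0,0,0,0,0]' 30 40
python3 - <<'E'
from h import *
im=viewer.snapshot('wrist'); cv2.imwrite('pics/w6.png',cv2.resize(im[190:350,200:440,::-1],None,fx=3.3,fy=3.3,interpolation=cv2.INTER_CUBIC)); S=telemetry.read_state();print(S['eef_pos'],S['force'],S['grip_width'])
E
```

```text
time_s: 5.57
eef_pos: [0.4004, -0.2094, -0.0025]
tool_rot: [0.867, 0.498, -0.001, -0.001]
force: [-0.3, 0.6, -0.3]
grip_width: 0.06
time_s: 5.9
eef_pos: [0.4004, -0.2095, -0.0022]
tool_rot: [0.867, 0.498, -0.001, -0.001]
force: [-1.4, 0.5, 4.3]
grip_width: 0.0412
[ 0.40047062 -0.20949109 -0.00221108] [-1.61416659  0.56641079  5.05110559] 0.04107092285400433
```

View pics/w6.png

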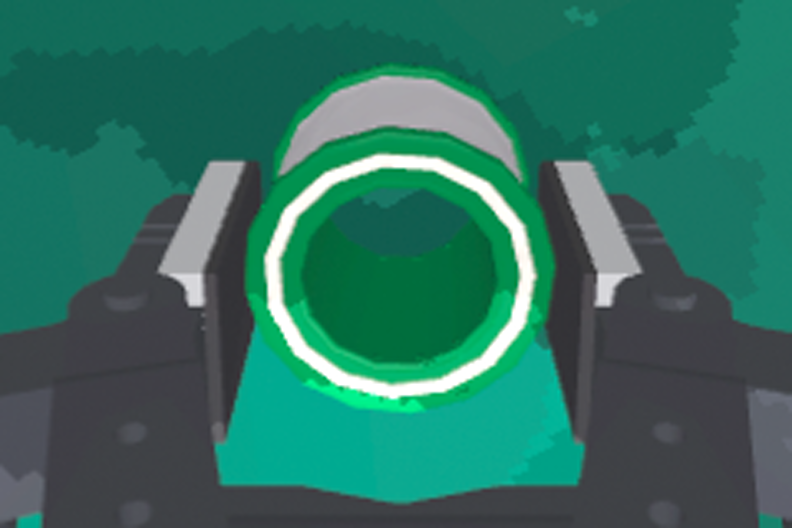

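The jaws stopped at 41 mm on the flange, so the narrowest spool is held. I'll lift it and go towards the square stand, stopping short to look.

```bash
python3 -m handwheel '[0,0,-5,0,0,0, 0,0,-20,0,0,0, 0,0,-45,0,0,0, 0,0,-75,0,0,0, 8,0,-102,0,0,0, 25,0,-120,0,0,0, 50,0,-130,0,0,0, 82,0,-135,0,0,0, 120,0,-135,0,0,0, 158,0,-135,0,0,0, 196,0,-135,0,0,0, 234,0,-135,0,0,0, 272,0,-135,0,0,0, 305,0,-135,0,0,0, 330,0,-135,0,0,0, 346,0,-135,0,0,0, 354,0,-135,0,0,0, 355,0,-135,0,0,0, 355,0,-135,0,0,0, 355,0,-135,0,0,0]'
python3 - <<'E'
from h import *
S=telemetry.read_state();print(S['eef_pos'],S['tool_rot'],S['force'],S['grip_width'])
im=viewer.snapshot('wrist'); cv2.imwrite('pics/w7.png',im[:,:,::-1])
print(viewer.place_of('wrist','square_stand'))
E
```

```text
time_s: 7.62
eef_pos: [0.5791, 0.0959, 0.1325]
tool_rot: [0.867, 0.497, -0.001, -0.001]
force: [0.3, 0.0, -1.6]
grip_width: 0.0407
[0.57912346 0.09591941 0.13250344] [ 0.86749147  0.49744795 -0.00149623 -0.00135761] [ 0.25188635  0.03506664 -1.55958363] 0.04074418683194924
[{'location': [316.0, 64.0], 'confidence': 0.8}, {'location': [7.8, 60.6], 'confidence': 0.77}]
```

View pics/w7.png

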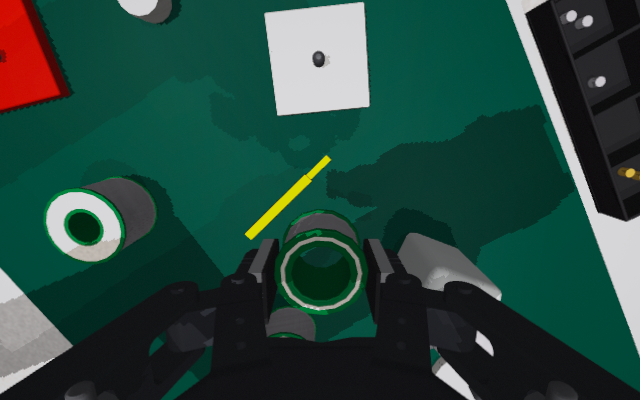

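The held spool shows at (320,272), the white square stand at (317,59) with its pin at (318,58), and red at the far left. Next I'll measure the held offset and the stand.

```bash
python3 - <<'E'
from h import *
np.set_printoptions(precision=4,suppress=True)
im=cv2.imread('pics/w7.png'); w=cal('wrist'); S=telemetry.read_state(); T=R.from_quat(S['tool_rot']).as_matrix();E=S['eef_pos']
e=ring(im,(321,272),48); print(e)
for zt in(.030,.034,.038): print('held in tool',T.T@(onz(w,e[0],E[2]+zt)-E))
g=(im[:130,240:400].min(2)>140).astype(np.uint8); g=cv2.morphologyEx(g,cv2.MORPH_CLOSE,np.ones((15,15)))
c=max(cv2.findContours(g,0,2)[0],key=cv2.contourArea)+[240,0]; q=cv2.approxPolyDP(c,6,True)[:,0]; print(q)
W=np.array([onz(w,p,.012) for p in q]); 
print(W, np.linalg.norm(W-np.roll(W,1,0),axis=1))
A,B,Cc,D=[w_[:2] for w_ in W[:4]]; t=np.linalg.solve(np.c_[Cc-A,B-D],B-A); X=A+(Cc-A)*t[0]; X=np.r_[X,0.012]
print('centre',X,'pin base px',proj(w,X),'pintop',proj(w,X+[0,0,.02]))
print('delta tool', T.T@(X-E))
E
```

```text
((320.76541900634766, 272.96177673339844), (73.84407806396484, 82.01356506347656), np.int32(1062), 52.0)
held in tool [-0.0009 -0.0003 -0.03  ]
held in tool [ 0.0012 -0.0003 -0.034 ]
held in tool [ 0.0033 -0.0003 -0.038 ]
[[264  14]
 [277 114]
 [368 106]
 [363   0]
 [312   0]
 [311   8]]
[[0.6138 0.2457 0.012 ]
 [0.5815 0.1754 0.012 ]
 [0.6522 0.1417 0.012 ]
 [0.6866 0.2144 0.012 ]
 [0.6519 0.2348 0.012 ]
 [0.6483 0.2304 0.012 ]] [0.0378 0.0774 0.0784 0.0805 0.0403 0.0057]
centre [0.6327 0.1944 0.012 ] pin base px [[317.0394  60.8772]] pintop [[316.6569  56.2854]]
delta tool [ 0.1122 -0.0033  0.1207]
```

```bash
python3 - <<'E'
import cv2
im=cv2.imread('pics/w7.png'); cv2.imwrite('pics/w7c.png',cv2.resize(im[0:130,250:390],None,fx=5,fy=5,interpolation=cv2.INTER_CUBIC))
E
```

```text
(no output)
```

View pics/w7c.png

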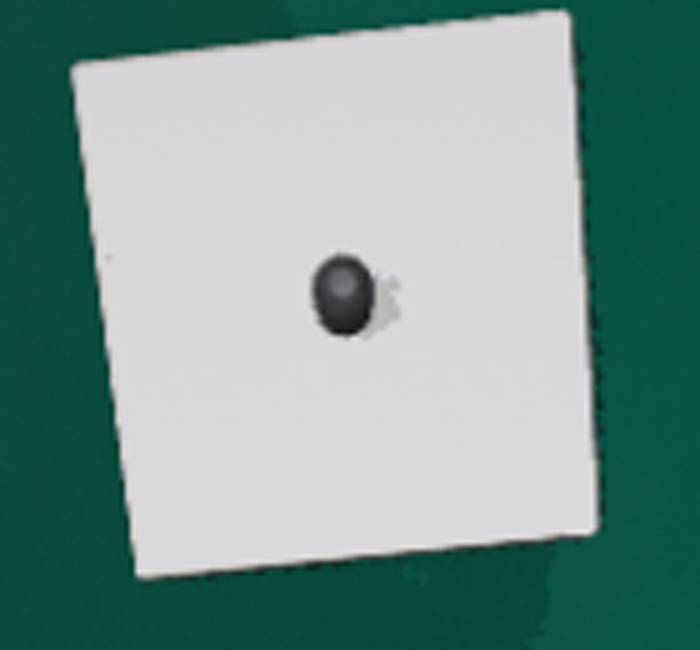

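```bash
python3 -m handwheel '[12,0,0,0,0,0, 38,0,0,0,0,0, 70,-1,5,0,0,0, 95,-1,20,0,0,0, 108,-1,40,0,0,0, 111,-1,62,0,0,0, 111,-1,78,0,0,0, 111,-1,87,0,0,0, 111,-1,90,0,0,0, 111,-1,90,0,0,0, 111,-1,90,0,0,0]'
python3 - <<'E'
from h import *
S=telemetry.read_state();print(S['eef_pos'],S['tool_rot'],S['force'],S['grip_width'])
im=viewer.snapshot('wrist'); cv2.imwrite('pics/w8.png',cv2.resize(im[160:360,200:440,::-1],None,fx=3.3,fy=3,interpolation=cv2.INTER_CUBIC))
E
```

```text
time_s: 8.63
eef_pos: [0.6349, 0.192, 0.0437]
tool_rot: [0.868, 0.497, -0.001, -0.001]
force: [0.2, 0.4, -1.4]
grip_width: 0.041
[0.63487821 0.19200643 0.04366258] [ 8.67761677e-01  4.96978911e-01 -5.62858254e-04 -1.14771266e-03] [ 0.23479291  0.42758383 -1.37091848] 0.041014689326178994
```

View pics/w8.png

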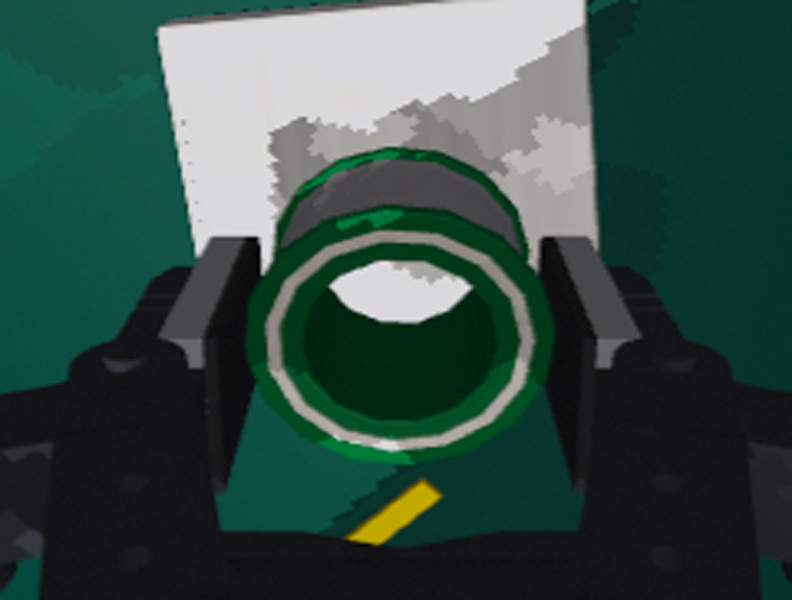

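```bash
python3 - <<'E'
from h import *
w=cal('wrist'); p=proj(w,[[.6343,.1935,.032],[.6343,.1935,.012]]); print((p-[200,160])*[3.3,3])
E
python3 -m handwheel '[0,0,4,0,0,0, 0,0,10,0,0,0, 0,0,17,0,0,0, 0,0,23,0,0,0, 0,0,27,0,0,0, 0,0,30,0,0,0, 0,0,32,0,0,0, 0,0,32,0,0,0]'
```

```text
[[391.15643198 226.47592865]
 [392.0001678  192.42237779]]
time_s: 9.35
eef_pos: [0.6347, 0.1921, 0.0114]
tool_rot: [0.868, 0.497, -0.001, -0.001]
force: [-0.2, 0.2, -0.6]
grip_width: 0.0408
```

```bash
python3 -m handwheel '[0,0,0.7,0,0,0, 0,0,1.4,0,0,0, 0,0,1.6,0,0,0]'; python3 - <<'E'
from h import *
print(telemetry.read_state()['force'])
E
```

```text
time_s: 9.6
eef_pos: [0.6348, 0.1921, 0.0099]
tool_rot: [0.868, 0.497, -0.001, -0.001]
force: [-1.2, -0.5, -0.8]
grip_width: 0.0409
[-1.22385357 -0.47328611 -0.78977604]
```

```bash
python3 -m handwheel '[0,0,0.5,0,0,0, 0,0,1,0,0,0, 0,0,1,0,0,0]'; python3 -m handwheel '[0,0,0.5,0,0,0, 0,0,1,0,0,0, 0,0,1,0,0,0]'
```

```text
time_s: 9.85
eef_pos: [0.6349, 0.1921, 0.0098]
tool_rot: [0.868, 0.497, -0.0, -0.001]
force: [-1.5, -0.6, 5.7]
grip_width: 0.0411
time_s: 10.1
eef_pos: [0.6351, 0.1922, 0.0098]
tool_rot: [0.868, 0.497, 0.0, -0.001]
force: [-4.1, -1.8, 7.5]
grip_width: 0.0409
```

It landed with 6–8 N upward force at the predicted height. Next I'll release and retreat upward.

```bash
python3 -m handwheel '[0,0,-0.5,0,0,0, 0,0,-0.5,0,0,0, 0,0,-0.5,0,0,0, 0,0,-0.5,0,0,0]' 60; python3 -m handwheel '[0,0,-6,0,0,0, 0,0,-20,0,0,0, 0,0,-50,0,0,0, 0,0,-85,0,0,0, 0,0,-110,0,0,0, 0,0,-122,0,0,0, 0,0,-125,0,0,0, 0,0,-125,0,0,0]'
python3 - <<'E'
from h import *
S=telemetry.read_state();print(S['eef_pos'],S['tool_rot'],S['force'],S['grip_width'])
im=viewer.snapshot('wrist'); cv2.imwrite('pics/w9.png',im[:,:,::-1])
im=viewer.snapshot('scene'); cv2.imwrite('pics/s9.png',cv2.resize(im[110:290,130:490,::-1],None,fx=2.2,fy=2.2,interpolation=cv2.INTER_CUBIC))
E
```

```text
time_s: 10.43
eef_pos: [0.6352, 0.1922, 0.0101]
tool_rot: [0.868, 0.497, 0.0, -0.001]
force: [0.4, 0.3, -0.1]
grip_width: 0.0601
time_s: 11.1
eef_pos: [0.6363, 0.1922, 0.1365]
tool_rot: [0.868, 0.497, 0.001, -0.0]
force: [0.7, -0.1, -0.6]
grip_width: 0.06
[0.63626779 0.19217114 0.13650259] [ 8.67728918e-01  4.97035567e-01  1.39619079e-03 -4.69767748e-04] [ 0.72534089 -0.12936308 -0.56758132] 0.059992963605183754
```

View pics/w9.png

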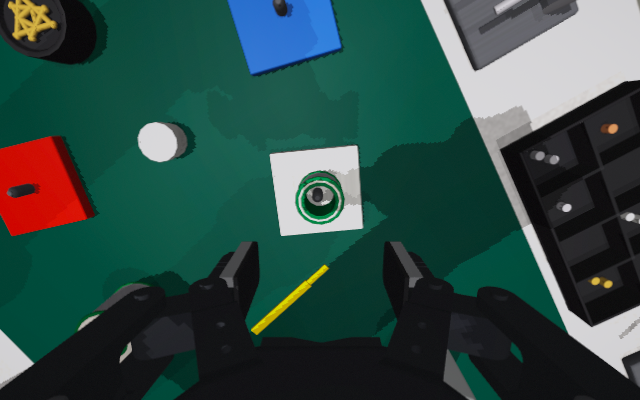

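View pics/s9.png

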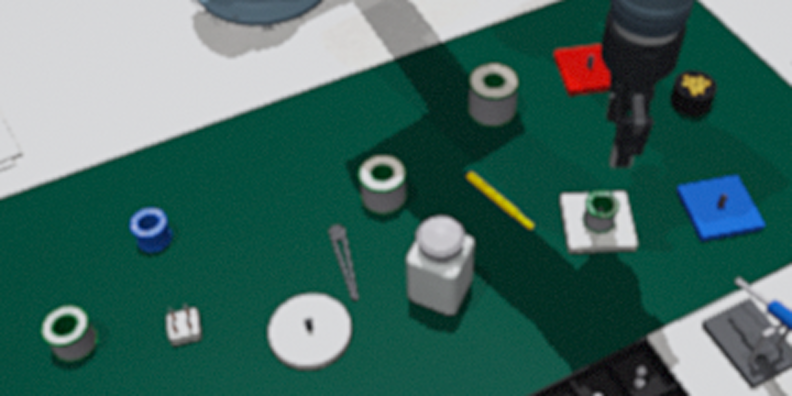

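Narrowest is seated: the wrist picture shows the pin inside its bore at (318,195), on the white square base. Next is the widest spool.

```bash
python3 -m handwheel '[-6,-9,-10,0,0,0, -20,-29,-30,0,0,0, -40,-58,-50,0,0,0, -61,-90,-60,0,0,0, -82,-121,-65,0,0,0, -102,-150,-65,0,0,0, -119,-175,-65,0,0,0, -129,-190,-65,0,0,0, -132,-193,-65,0,0,0, -132,-193,-65,0,0,0, -132,-193,-65,0,0,0]' 84 60
python3 - <<'E'
from h import *
np.set_printoptions(precision=4,suppress=True)
S=telemetry.read_state();print(S['joint_pos'],S['eef_pos'],S['tool_rot'],S['force'],S['grip_width'])
im=viewer.snapshot('wrist'); cv2.imwrite('pics/w10.png',im[:,:,::-1])
w=cal('wrist');T=R.from_quat(S['tool_rot']).as_matrix()
p=proj(w,[[.4026,.1761,.054]])[0]; e=ring(im,p,45); X=onz(w,e[0],.054); print(p,e,X,T.T@(X-S['eef_pos']))
E
```

```text
time_s: 12.12
eef_pos: [0.4018, 0.1754, 0.1987]
tool_rot: [0.868, 0.497, -0.001, -0.001]
force: [-0.1, 0.0, -0.7]
grip_width: 0.0837
[ 0.2655  0.1122 -0.3147  1.1468  0.0018  2.3668] [0.4018 0.1754 0.1987] [ 0.8678  0.497  -0.0012 -0.0012] [-0.0821  0.0296 -0.6963] 0.08371742365631987
[321.2528 186.645 ] ((322.27556228637695, 184.0932731628418), (58.927459716796875, 60.32569885253906), np.int32(2016), 109.0) [0.4048 0.1778 0.054 ] [0.0037 0.0019 0.1447]
```

View pics/w10.png

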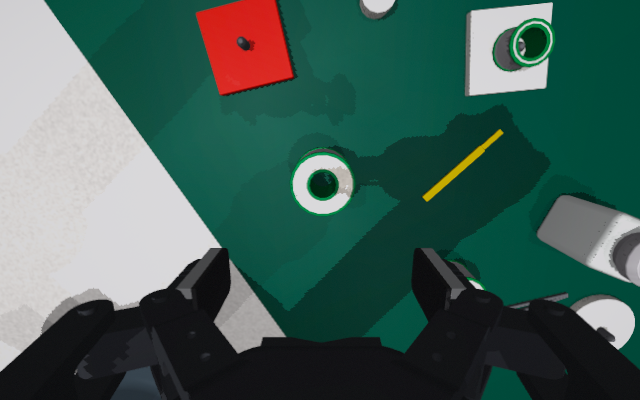

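```bash
python3 -m handwheel '[1,1,12,0,0,0, 2,1,40,0,0,0, 3,2,75,0,0,0, 3,2,110,0,0,0, 3,2,140,0,0,0, 3,2,160,0,0,0, 3,2,168,0,0,0, 3,2,170,0,0,0, 3,2,170,0,0,0]' 84 60
python3 - <<'E'
from h import *
np.set_printoptions(precision=4,suppress=True)
S=telemetry.read_state();print(S['eef_pos'],S['tool_rot'],S['force'],S['grip_width'])
im=viewer.snapshot('wrist'); cv2.imwrite('pics/w11.png',im[:,:,::-1])
w=cal('wrist');T=R.from_quat(S['tool_rot']).as_matrix()
p=proj(w,[[.4048,.1778,.054]])[0]; e=ring(im,p,75); X=onz(w,e[0],.054); print(p,e,X,T.T@(X-S['eef_pos']))
E
```

```text
time_s: 12.92
eef_pos: [0.4059, 0.1773, 0.0287]
tool_rot: [0.868, 0.497, -0.001, -0.001]
force: [0.7, -0.5, 0.7]
grip_width: 0.0838
[0.4059 0.1773 0.0287] [ 0.8679  0.4967 -0.0012 -0.0012] [ 0.7062 -0.4964  0.6873] 0.08379923031690871
[317.6381 266.7996] ((317.3184814453125, 266.23533630371094), (116.64494323730469, 127.79834747314453), np.int32(8355), 88.0) [0.4048 0.1781 0.054 ] [ 0.0001 -0.0014 -0.0253]
```

View pics/w11.png

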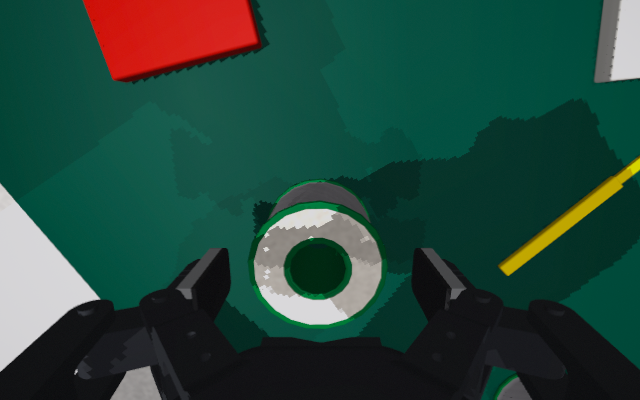

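```bash
python3 -m handwheel '[0,-1,5,0,0,0, 0,-1,12,0,0,0, 0,-1,18,0,0,0, 0,-1,22,0,0,0, 0,-1,23,0,0,0, 0,-1,23,0,0,0]' 84 60
python3 -m handwheel '[0,0,0,0,0,0, 0,0,0,0,0,0, 0,0,0,0,0,0, 0,0,0,0,0,0, 0,0,0,0,0,0]' 50 60
python3 - <<'E'
from h import *
np.set_printoptions(precision=4,suppress=True)
S=telemetry.read_state();print(S['eef_pos'],S['tool_rot'],S['force'],S['grip_width'])
im=viewer.snapshot('wrist'); cv2.imwrite('pics/w12.png',im[:,:,::-1])
w=cal('wrist');T=R.from_quat(S['tool_rot']).as_matrix()
p=proj(w,[[.4048,.1778,.054]])[0]; e=ring(im,p,85); X=onz(w,e[0],.054); print(p,e,X,T.T@(X-S['eef_pos']))
E
```

```text
time_s: 13.47
eef_pos: [0.4051, 0.1779, 0.0062]
tool_rot: [0.868, 0.497, -0.001, -0.001]
force: [-0.6, -0.1, 0.4]
grip_width: 0.0837
time_s: 13.88
eef_pos: [0.405, 0.1781, 0.0068]
tool_rot: [0.868, 0.497, -0.001, -0.001]
force: [-2.0, 0.3, 6.4]
grip_width: 0.0645
[0.405  0.1781 0.0068] [ 0.8679  0.4968 -0.0007 -0.0013] [-1.9522  0.3279  6.3888] 0.06448903582147382
[321.0405 292.6109] ((320.7881851196289, 288.1412048339844), (124.03739166259766, 152.6133575439453), np.int32(9776), 106.0) [0.4057 0.1796 0.054 ] [ 0.0016 -0.0002 -0.0472]
```

View pics/w12.png

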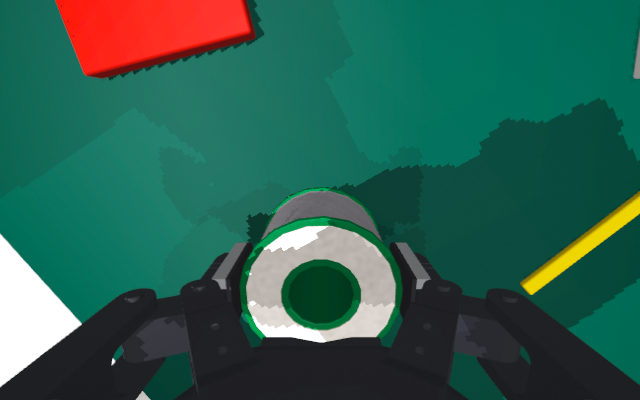

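The widest is gripped at 64.5 mm and centred in the pads. I'll lift it high and carry it to a viewing spot short of the round stand.

```bash
python3 -m handwheel '[0,0,-4,0,0,0, 0,0,-16,0,0,0, 0,0,-38,0,0,0, 0,0,-65,0,0,0, 0,0,-92,0,0,0, 0,0,-115,0,0,0, 0,0,-130,0,0,0, 0,0,-137,0,0,0, 0,0,-138,0,0,0]'
python3 -m handwheel '[-4,5,0,0,0,0, -14,17,0,0,0,0, -30,35,0,0,0,0, -50,58,0,0,0,0, -72,83,0,0,0,0, -95,109,0,0,0,0, -118,136,0,0,0,0, -141,163,0,0,0,0, -164,190,0,0,0,0, -187,217,0,0,0,0, -210,243,0,0,0,0, -233,269,0,0,0,0, -254,294,0,0,0,0, -273,316,0,0,0,0, -289,334,0,0,0,0, -300,347,0,0,0,0, -307,355,0,0,0,0, -310,358,0,0,0,0, -310,358,0,0,0,0, -310,358,0,0,0,0]'
python3 - <<'E'
from h import *
np.set_printoptions(precision=4,suppress=True)
S=telemetry.read_state();print(S['eef_pos'],S['tool_rot'],S['force'],S['grip_width'])
im=viewer.snapshot('wrist'); cv2.imwrite('pics/w13.png',im[:,:,::-1])
E
```

```text
time_s: 14.68
eef_pos: [0.406, 0.1781, 0.1459]
tool_rot: [0.868, 0.497, 0.0, -0.001]
force: [-0.4, -0.3, -5.1]
grip_width: 0.0647
time_s: 16.35
eef_pos: [0.5569, -0.2694, 0.144]
tool_rot: [0.868, 0.497, -0.0, -0.002]
force: [-0.2, 0.6, -5.2]
grip_width: 0.0647
[ 0.5569 -0.2694  0.144 ] [ 0.8678  0.497  -0.     -0.0022] [-0.1527  0.5949 -5.23  ] 0.0646596009553596
```

View pics/w13.png

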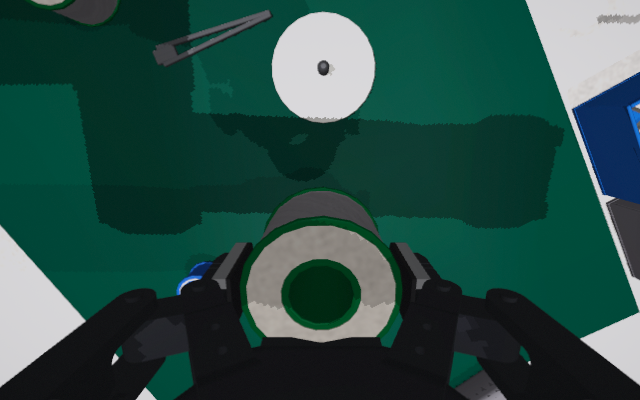

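```bash
cat >> h.py <<'E'
from scipy.optimize import least_squares
a_=np.linspace(0,2*np.pi,120)
def fitcircle(C,cont,r,z,x0,fitr=False):
    """world centre (x,y) of circle radius r at height z whose projection meets the contour pixels"""
    from scipy.spatial import cKDTree
    cont=np.asarray(cont,float)
    def f(v):
        rr=v[2] if fitr else r
        q=proj(C,np.c_[v[0]+rr*np.cos(a_),v[1]+rr*np.sin(a_),0*a_+z])
        return cKDTree(q).query(cont)[0]
    s=least_squares(f,list(x0)+([r] if fitr else []),loss='soft_l1',f_scale=1,diff_step=1e-4); return s.x,np.sqrt(np.mean(f(s.x)**2))
def contour(im,box,thr):
    x0,y0,x1,y1=box; g=(im[y0:y1,x0:x1].min(2)>thr).astype(np.uint8); g=cv2.morphologyEx(g,cv2.MORPH_CLOSE,np.ones((7,7)))
    c=max(cv2.findContours(g,0,1)[0],key=cv2.contourArea)[:,0]; return cv2.convexHull(c)[:,0]+[x0,y0]
E
python3 - <<'E'
from h import *
np.set_printoptions(precision=4,suppress=True)
S=telemetry.read_state(); T=R.from_quat(S['tool_rot']).as_matrix();E=S['eef_pos']; w=cal('wrist'); im=cv2.imread('pics/w13.png')
c=contour(im,(262,2,390,122),140); X,r=fitcircle(w,c,.045,.012,(.612,-.177)); print('stand',X,r, 'free r',fitcircle(w,c,.045,.012,(.612,-.177),True))
P=np.r_[X,.012]; print('pin base/top px',proj(w,[P,P+[0,0,.02]]),'tool',T.T@(P-E))
# bore: dark disc
cr=im[240:350,262:380]; g=(cr.min(2)<60).astype(np.uint8)
n,l,st,ce=cv2.connectedComponentsWithStats(g); k=l[54,59]; pts=cv2.findContours((l==k).astype(np.uint8),0,1)[0][0][:,0]+[262,240]; print(st[k])
for zt in(.0472,): print('bore tool', [ (T.T@(np.r_[v[:2],E[2]+zt]-E),v,rr) for v,rr in [fitcircle(w,pts,.013,E[2]+zt,E[:2],True)]])
cv2.imwrite('pics/w13c.png',cv2.resize(im[0:130,260:390],None,fx=5,fy=5,interpolation=cv2.INTER_CUBIC))
E
```

```text
stand [ 0.6122 -0.177 ] 0.9892266010587266 free r (array([ 0.6123, -0.1769,  0.0447]), np.float64(0.9359845842353478))
pin base/top px [[322.6828  69.7907]
 [322.7593  66.043 ]] tool [0.1071 0.0015 0.1325]
[  19   19   80   71 4386]
bore tool [(array([-0.0015, -0.0003, -0.0472]), array([ 0.5561, -0.2705,  0.0156]), np.float64(0.6537059227478639))]
```

View pics/w13c.png

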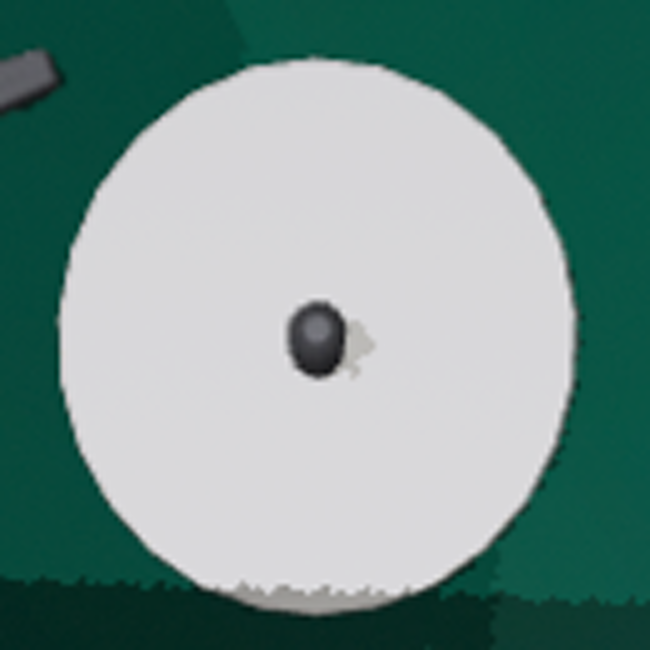

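```bash
python3 -m handwheel '[8,0,0,0,0,0, 28,1,0,0,0,0, 55,1,4,0,0,0, 82,2,16,0,0,0, 100,2,36,0,0,0, 107,2,58,0,0,0, 108,2,76,0,0,0, 108,2,87,0,0,0, 108,2,92,0,0,0, 108,2,92,0,0,0, 108,2,92,0,0,0]'
python3 - <<'E'
from h import *
np.set_printoptions(precision=4,suppress=True)
S=telemetry.read_state();E=S['eef_pos'];T=R.from_quat(S['tool_rot']).as_matrix();print(E,S['tool_rot'],S['force'],S['grip_width'])
print(T.T@(np.r_[.6126,-.1773,.012]-E))
im=viewer.snapshot('wrist'); cv2.imwrite('pics/w14.png',im[:,:,::-1])
im=viewer.snapshot('scene'); cv2.imwrite('pics/s14.png',cv2.resize(im[180:300,200:360,::-1],None,fx=4.5,fy=4.5,interpolation=cv2.INTER_CUBIC))
E
```

```text
time_s: 17.32
eef_pos: [0.6135, -0.1768, 0.0534]
tool_rot: [0.868, 0.497, 0.0, -0.002]
force: [0.1, -0.1, -4.5]
grip_width: 0.0645
[ 0.6135 -0.1768  0.0534] [ 0.8677  0.4971  0.0004 -0.0017] [ 0.0782 -0.1206 -4.5236] 0.06448927392216239
[-0.001  -0.0004  0.0414]
```

View pics/w14.png

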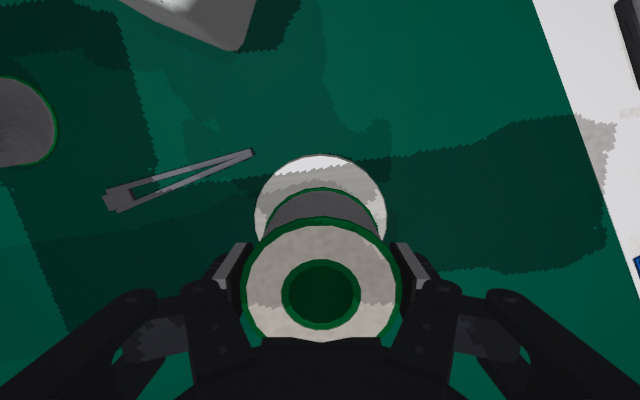

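View pics/s14.png

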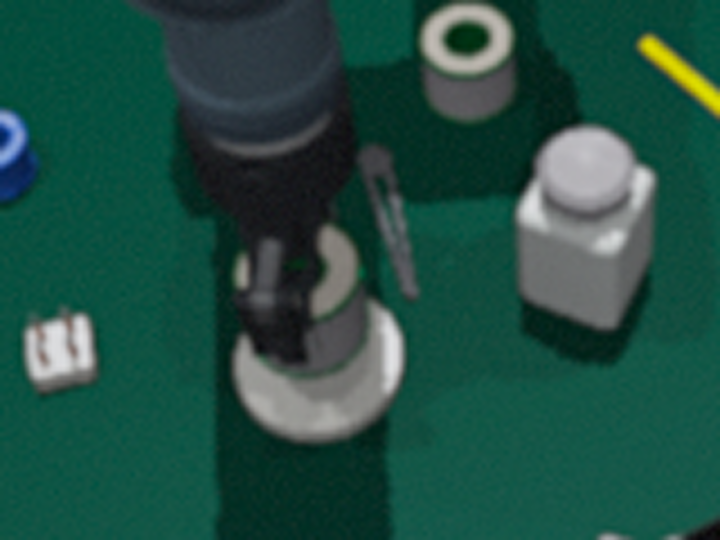

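The held spool is centred over the round stand in the wrist view (disc behind it at (320,200)) and in the scene crop. Lowering.

```bash
python3 -m handwheel '[0,0,4,0,0,0, 0,0,10,0,0,0, 0,0,17,0,0,0, 0,0,24,0,0,0, 0,0,29,0,0,0, 0,0,32,0,0,0, 0,0,33,0,0,0, 0,0,33,0,0,0]'; python3 -m handwheel '[0,0,0.5,0,0,0, 0,0,1,0,0,0, 0,0,1,0,0,0]';python3 -m handwheel '[0,0,0.5,0,0,0, 0,0,1,0,0,0, 0,0,1,0,0,0]'
```

```text
time_s: 18.08
eef_pos: [0.6139, -0.1771, 0.0206]
tool_rot: [0.868, 0.497, 0.001, -0.001]
force: [0.2, 0.0, -5.4]
grip_width: 0.0649
time_s: 18.33
eef_pos: [0.6141, -0.1772, 0.0198]
tool_rot: [0.868, 0.497, 0.001, -0.001]
force: [1.3, 0.6, -5.1]
grip_width: 0.0646
time_s: 18.58
eef_pos: [0.6144, -0.1773, 0.019]
tool_rot: [0.868, 0.497, 0.001, -0.001]
force: [-1.4, 0.2, -3.7]
grip_width: 0.0646
```

```bash
python3 -m handwheel '[-0.5,-0.5,-0.5,0,0,0, -1,-1,-0.5,0,0,0, -1,-1,0.5,0,0,0, -1,-1,1,0,0,0]';python3 -m handwheel '[0,0,0.5,0,0,0, 0,0,1,0,0,0, 0,0,1,0,0,0]'
```

```text
time_s: 18.92
eef_pos: [0.613, -0.1777, 0.0189]
tool_rot: [0.868, 0.497, 0.001, -0.001]
force: [-3.1, 1.2, 4.8]
grip_width: 0.0649
time_s: 19.17
eef_pos: [0.613, -0.1777, 0.0189]
tool_rot: [0.868, 0.497, 0.001, -0.001]
force: [-3.2, 1.0, 5.3]
grip_width: 0.0646
```

```bash
python3 -m handwheel '[0,0,-0.3,0,0,0, 0,0,-0.3,0,0,0, 0,0,-0.3,0,0,0, 0,0,-0.3,0,0,0]' 84; python3 -m handwheel '[0,0,-6,0,0,0, 0,0,-20,0,0,0, 0,0,-50,0,0,0, 0,0,-85,0,0,0, 0,0,-120,0,0,0, 0,0,-145,0,0,0, 0,0,-158,0,0,0, 0,0,-160,0,0,0, 0,0,-160,0,0,0]'
python3 - <<'E'
from h import *
np.set_printoptions(precision=4,suppress=True)
S=telemetry.read_state();print(S['eef_pos'],S['tool_rot'],S['force'],S['grip_width'])
im=viewer.snapshot('wrist'); cv2.imwrite('pics/w15.png',im[:,:,::-1])
w=cal('wrist')
p=proj(w,[[.6126,-.1773,.066]])[0]; e=ring(im,p,45); X=onz(w,e[0],.066); print(p,e,X)
E
```

```text
time_s: 19.5
eef_pos: [0.6136, -0.1779, 0.0194]
tool_rot: [0.868, 0.497, 0.001, -0.0]
force: [0.5, -0.9, 0.6]
grip_width: 0.0836
time_s: 20.25
eef_pos: [0.6141, -0.1786, 0.1807]
tool_rot: [0.868, 0.497, 0.002, 0.001]
force: [0.3, 0.1, 0.6]
grip_width: 0.084
[ 0.6141 -0.1786  0.1807] [0.8678 0.497  0.0024 0.001 ] [0.3421 0.1374 0.6007] 0.08399922376805556
[319.7554 194.7853] ((318.64696502685547, 195.39648818969727), (64.14633178710938, 66.4024658203125), np.int32(2429), 88.0) [ 0.6115 -0.1773  0.066 ]
```

View pics/w15.png

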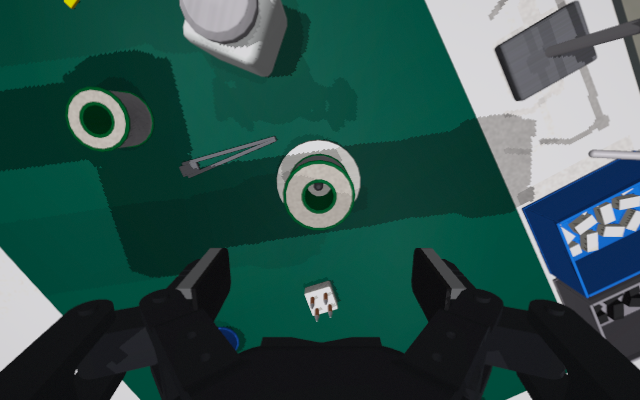

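The widest is seated, with its ring at (319,195) and the pin inside the bore. Next is the second spool, at (97,119).

```bash
python3 -m handwheel '[3,-8,0,0,0,0, 10,-30,0,0,0,0, 21,-63,0,0,0,0, 33,-100,0,0,0,0, 45,-138,0,0,0,0, 55,-170,0,0,0,0, 62,-192,0,0,0,0, 65,-201,0,0,0,0, 65,-202,0,0,0,0, 65,-202,0,0,0,0]' 78 60
python3 - <<'E'
from h import *
np.set_printoptions(precision=4,suppress=True)
S=telemetry.read_state();print(S['eef_pos'],S['tool_rot'],S['force'],S['grip_width'])
im=viewer.snapshot('wrist'); cv2.imwrite('pics/w16.png',im[:,:,::-1])
w=cal('wrist');T=R.from_quat(S['tool_rot']).as_matrix()
p=proj(w,[[.4727,-.0201,.046]])[0]; e=ring(im,p,42); X=onz(w,e[0],.046); print(p,e,X,T.T@(X-S['eef_pos']))
E
```

```text
time_s: 21.13
eef_pos: [0.4716, -0.02, 0.1781]
tool_rot: [0.868, 0.497, 0.001, -0.0]
force: [0.8, -0.4, 0.3]
grip_width: 0.0781
[ 0.4716 -0.02    0.1781] [ 0.8677  0.4972  0.001  -0.0002] [ 0.8441 -0.3594  0.2818] 0.07807027875709754
[320.8203 189.8879] ((320.9536933898926, 188.55540466308594), (52.698001861572266, 54.326351165771484), np.int32(1427), 98.0) [ 0.4735 -0.019   0.046 ] [0.0015 0.0011 0.1321]
```

View pics/w16.png

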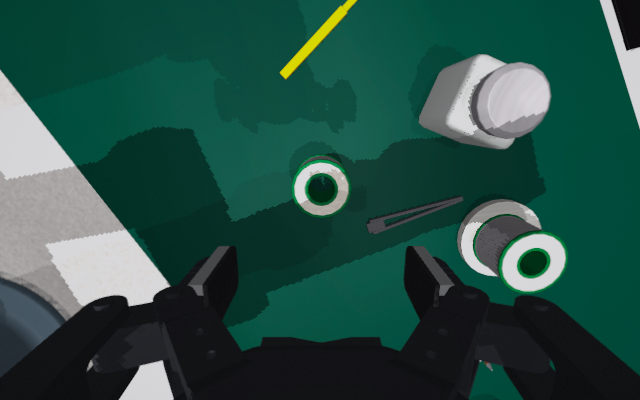

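```bash
python3 -m handwheel '[1,1,12,0,0,0, 1,1,40,0,0,0, 1,1,75,0,0,0, 1,1,110,0,0,0, 1,1,135,0,0,0, 1,1,148,0,0,0, 1,1,152,0,0,0, 1,1,152,0,0,0]' 78 60
python3 - <<'E'
from h import *
np.set_printoptions(precision=4,suppress=True)
S=telemetry.read_state();print(S['eef_pos'],S['tool_rot'],S['force'],S['grip_width'])
im=viewer.snapshot('wrist'); cv2.imwrite('pics/w17.png',im[:,:,::-1])
w=cal('wrist');T=R.from_quat(S['tool_rot']).as_matrix()
p=proj(w,[[.4735,-.019,.046]])[0]; e=ring(im,p,70); X=onz(w,e[0],.046); print(p,e,X,T.T@(X-S['eef_pos']))
E
```

```text
time_s: 21.85
eef_pos: [0.4739, -0.0208, 0.025]
tool_rot: [0.868, 0.496, 0.0, -0.001]
force: [-0.1, 0.4, 0.3]
grip_width: 0.0779
[ 0.4739 -0.0208  0.025 ] [ 0.8682  0.4962  0.0003 -0.0007] [-0.1472  0.409   0.2618] 0.07786674624611163
[317.072  259.4006] ((316.3318862915039, 259.0080871582031), (99.413330078125, 108.63813018798828), np.int32(5310), 118.0) [ 0.4733 -0.0186  0.046 ] [ 0.0016 -0.0016 -0.021 ]
```

View pics/w17.png

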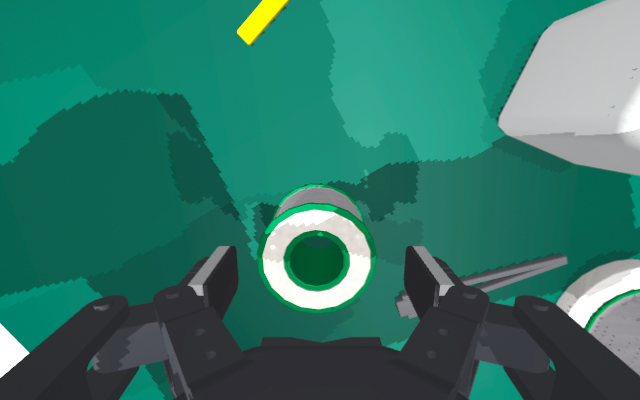

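```bash
python3 -m handwheel '[1,-1,5,0,0,0, 1.5,-1.5,12,0,0,0, 1.5,-1.5,18,0,0,0, 1.5,-1.5,22,0,0,0, 1.5,-1.5,23,0,0,0, 1.5,-1.5,23,0,0,0]' 78 60
python3 -m handwheel '[0,0,0,0,0,0, 0,0,0,0,0,0, 0,0,0,0,0,0, 0,0,0,0,0,0, 0,0,0,0,0,0]' 45 60
python3 - <<'E'
from h import *
np.set_printoptions(precision=4,suppress=True)
S=telemetry.read_state();print(S['eef_pos'],S['tool_rot'],S['force'],S['grip_width'])
im=viewer.snapshot('wrist'); cv2.imwrite('pics/w18.png',im[:,:,::-1])
w=cal('wrist');T=R.from_quat(S['tool_rot']).as_matrix();E=S['eef_pos']
print('tcp top',proj(w,[E+[0,0,.046-E[2]]]))
c=contour(im,(240,200,400,340),110); v=fitcircle(w,c,.0265,.046,E[:2],True);print(v, T.T@(np.r_[v[0][:2],.046]-E))
E
```

```text
time_s: 22.4
eef_pos: [0.4739, -0.0186, 0.0029]
tool_rot: [0.868, 0.496, 0.001, -0.0]
force: [1.0, -0.2, -0.3]
grip_width: 0.0781
time_s: 22.82
eef_pos: [0.474, -0.0184, 0.0036]
tool_rot: [0.868, 0.497, 0.001, -0.0]
force: [-1.8, 0.1, 5.5]
grip_width: 0.057
[ 0.474  -0.0184  0.0036] [ 0.868   0.4965  0.001  -0.0002] [-1.8234  0.0598  5.5255] 0.05704713626226945
tcp top [[321.4636 285.2739]]
(array([ 0.4756, -0.0151,  0.0289]), np.float64(5.639347024504317)) [ 0.0038 -0.0002 -0.0424]
```

View pics/w18.png

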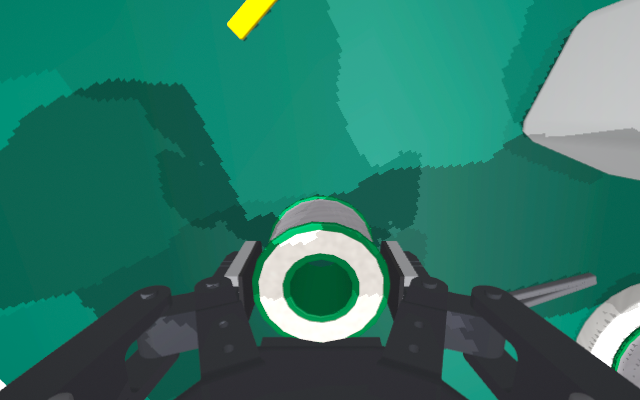

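```bash
python3 -m handwheel '[0,0,-4,0,0,0, 0,0,-16,0,0,0, 0,0,-38,0,0,0, 0,0,-65,0,0,0, 0,0,-92,0,0,0, -3,4,-115,0,0,0, -12,14,-129,0,0,0, -28,32,-136,0,0,0, -48,55,-138,0,0,0, -71,80,-138,0,0,0, -94,107,-138,0,0,0, -117,133,-138,0,0,0, -138,156,-138,0,0,0, -155,175,-138,0,0,0, -167,189,-138,0,0,0, -174,197,-138,0,0,0, -177,200,-138,0,0,0, -177,200,-138,0,0,0, -177,200,-138,0,0,0]'
python3 - <<'E'
from h import *
np.set_printoptions(precision=4,suppress=True)
S=telemetry.read_state();E=S['eef_pos'];T=R.from_quat(S['tool_rot']).as_matrix();print(E,S['tool_rot'],S['force'],S['grip_width'])
im=viewer.snapshot('wrist'); cv2.imwrite('pics/w19.png',im[:,:,::-1]); w=cal('wrist')
print('tcp top',proj(w,[E+[0,0,.0424]]))
p=proj(w,[[.6115,-.1773,.066]])[0]; e=ring(im,p,55); X=onz(w,e[0],.066); print(p,e,X,T.T@(X-E))
im2=im.copy()
E
```

```text
time_s: 24.45
eef_pos: [0.5559, -0.2714, 0.1411]
tool_rot: [0.868, 0.497, 0.001, -0.001]
force: [0.5, 0.2, -3.9]
grip_width: 0.0569
[ 0.5559 -0.2714  0.1411] [ 0.8679  0.4968  0.0009 -0.001 ] [ 0.4934  0.2325 -3.9403] 0.056880540157500034
tcp top [[321.5911 285.5854]]
[321.9065  54.6428] ((323.65958404541016, 53.92237854003906), (86.78439331054688, 94.13919830322266), np.int32(4617), 108.0) [ 0.6128 -0.1775  0.066 ] [0.1096 0.0016 0.0754]
```

View pics/w19.png

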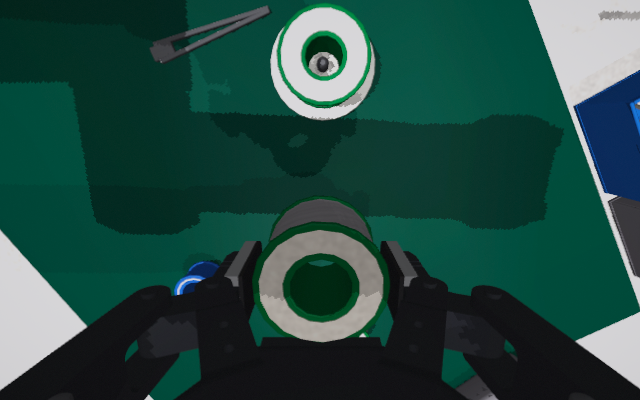

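```bash
python3 - <<'E'
from h import *
np.set_printoptions(precision=4,suppress=True)
S=telemetry.read_state(); T=R.from_quat(S['tool_rot']).as_matrix();E=S['eef_pos']; w=cal('wrist'); im=cv2.imread('pics/w19.png')
# flange green mask of placed spool: hull of ring via components
def comp(im,box,thr,seed=None):
    x0,y0,x1,y1=box; g=(im[y0:y1,x0:x1].min(2)>thr).astype(np.uint8)
    n,l,st,ce=cv2.connectedComponentsWithStats(g); k=l[seed[1]-y0,seed[0]-x0] if seed else 1+np.argmax(st[1:,4])
    return cv2.convexHull(cv2.findContours((l==k).astype(np.uint8),0,1)[0][0])[:,0]+[x0,y0]
c=comp(im,(262,0,390,112),108,(290,55)); c=c[c[:,1]<90]
v=fitcircle(w,c,.029,.066,(.612,-.177),True); print('placed',v,T.T@(np.r_[v[0][:2],.066]-E))
b=im.copy(); 
for q in c: cv2.circle(b,tuple(int(i) for i in q),1,(0,0,255),-1)
c=comp(im,(245,215,395,338),90,(321,240)); c=c[c[:,1]<332]
v=fitcircle(w,c,.0265,E[2]+.0424,E[:2],True); print('held',v,T.T@(np.r_[v[0][:2],E[2]+.0424]-E))
for q in c: cv2.circle(b,tuple(int(i) for i in q),1,(0,0,255),-1)
cv2.imwrite('pics/w19c.png',cv2.resize(b[0:345,230:410],None,fx=2,fy=1.7))
E
```

```text
placed (array([ 0.6121, -0.1787,  0.03  ]), np.float64(0.684279823668015)) [0.108  0.0017 0.0755]
held (array([ 0.5548, -0.2725,  0.0258]), np.float64(0.8721484432960781)) [-0.0016 -0.0003 -0.0424]
```

View pics/w19c.png

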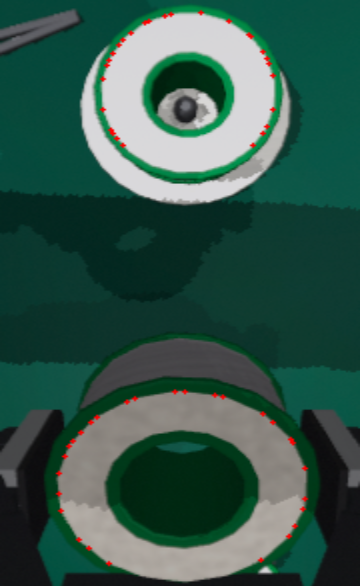

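```bash
python3 -m handwheel '[8,0,0,0,0,0, 28,1,0,0,0,0, 55,1,2,0,0,0, 82,2,10,0,0,0, 101,2,24,0,0,0, 108,2,38,0,0,0, 109.5,2,48,0,0,0, 109.5,2,52,0,0,0, 109.5,2,52,0,0,0, 109.5,2,52,0,0,0]'
python3 - <<'E'
from h import *
np.set_printoptions(precision=4,suppress=True)
S=telemetry.read_state();E=S['eef_pos'];T=R.from_quat(S['tool_rot']).as_matrix();print(E,S['tool_rot'],S['force'],S['grip_width'])
print(T.T@(np.r_[.6128,-.1778,.0696]-E))
im=viewer.snapshot('wrist'); cv2.imwrite('pics/w20.png',im[:,:,::-1])
im=viewer.snapshot('scene'); cv2.imwrite('pics/s20.png',cv2.resize(im[180:300,200:360,::-1],None,fx=4.5,fy=4.5,interpolation=cv2.INTER_CUBIC))
E
```

```text
time_s: 25.33
eef_pos: [0.6126, -0.1779, 0.0898]
tool_rot: [0.868, 0.497, 0.001, -0.001]
force: [-0.5, 0.1, -2.8]
grip_width: 0.0568
[ 0.6126 -0.1779  0.0898] [ 0.8679  0.4967  0.0007 -0.0009] [-0.4997  0.0911 -2.8055] 0.056802051041602575
[0.0001 0.0001 0.0202]
```

View pics/w20.png

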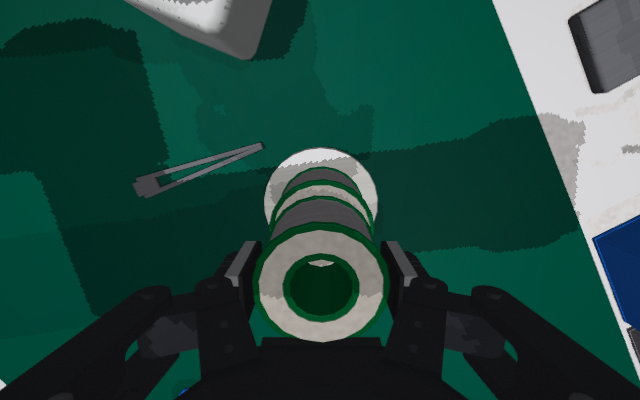

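View pics/s20.png

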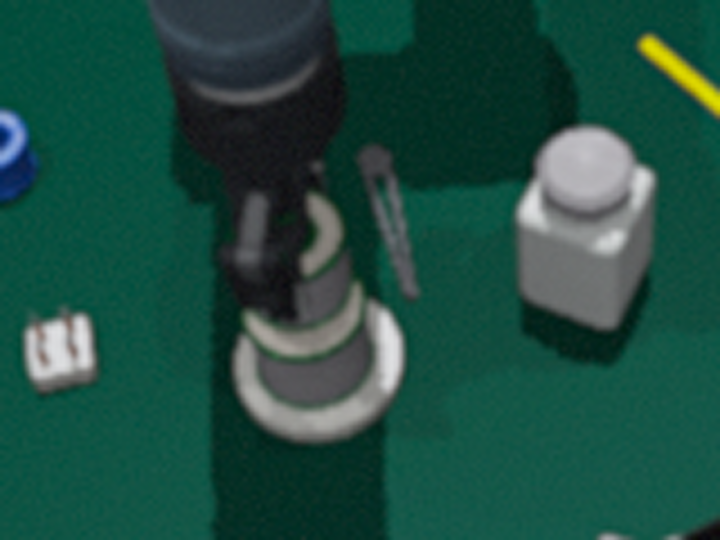

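Second spool is straight above the widest in the wrist view (disc, widest and second in line at column 321). Lowering.

```bash
python3 -m handwheel '[0,0,3,0,0,0, 0,0,7,0,0,0, 0,0,11.5,0,0,0, 0,0,15,0,0,0, 0,0,17,0,0,0, 0,0,18,0,0,0, 0,0,18,0,0,0]'; python3 -m handwheel '[0,0,0.5,0,0,0, 0,0,1,0,0,0, 0,0,1.2,0,0,0]';python3 -m handwheel '[0,0,0.5,0,0,0, 0,0,1,0,0,0, 0,0,1.2,0,0,0]'
```

```text
time_s: 26.02
eef_pos: [0.6131, -0.1783, 0.0721]
tool_rot: [0.868, 0.497, 0.001, -0.001]
force: [0.4, 0.1, -3.3]
grip_width: 0.0567
time_s: 26.27
eef_pos: [0.6132, -0.1783, 0.0709]
tool_rot: [0.868, 0.497, 0.001, -0.001]
force: [-0.4, 0.3, -2.7]
grip_width: 0.057
time_s: 26.52
eef_pos: [0.6132, -0.1783, 0.0697]
tool_rot: [0.868, 0.497, 0.001, -0.0]
force: [-0.9, 0.7, -1.7]
grip_width: 0.0566
```

```bash
python3 -m handwheel '[0,0,0.4,0,0,0, 0,0,0.8,0,0,0, 0,0,0.8,0,0,0]'
```

```text
time_s: 26.77
eef_pos: [0.6132, -0.1783, 0.0697]
tool_rot: [0.868, 0.497, 0.001, -0.0]
force: [-2.4, 0.1, 3.8]
grip_width: 0.0568
```

```bash
python3 -m handwheel '[0,0,-0.3,0,0,0, 0,0,-0.3,0,0,0, 0,0,-0.3,0,0,0, 0,0,-0.3,0,0,0]' 76; python3 -m handwheel '[0,0,-6,0,0,0, 0,0,-20,0,0,0, 0,0,-48,0,0,0, 0,0,-80,0,0,0, 0,0,-105,0,0,0, 0,0,-118,0,0,0, 0,0,-120,0,0,0, 0,0,-120,0,0,0]'
python3 - <<'E'
from h import *
np.set_printoptions(precision=4,suppress=True)
S=telemetry.read_state();print(S['eef_pos'],S['tool_rot'],S['force'],S['grip_width'])
im=viewer.snapshot('wrist'); cv2.imwrite('pics/w21.png',im[:,:,::-1])
w=cal('wrist')
p=proj(w,[[.6121,-.1783,.112]])[0]; e=ring(im,p,45); X=onz(w,e[0],.112); print(p,e,X)
E
```

```text
time_s: 27.1
eef_pos: [0.6136, -0.1784, 0.0701]
tool_rot: [0.868, 0.497, 0.002, -0.0]
force: [0.4, -0.4, -0.8]
grip_width: 0.0759
time_s: 27.77
eef_pos: [0.6142, -0.179, 0.1914]
tool_rot: [0.868, 0.497, 0.002, 0.001]
force: [-0.3, -0.0, 0.5]
grip_width: 0.0761
[ 0.6142 -0.179   0.1914] [0.868  0.4966 0.0024 0.0011] [-0.2533 -0.0291  0.5151] 0.07613138233423776
[319.314  206.4088] ((318.7002487182617, 206.0489044189453), (62.48139572143555, 65.58502960205078), np.int32(2027), 85.0) [ 0.6118 -0.1778  0.112 ]
```

View pics/w21.png

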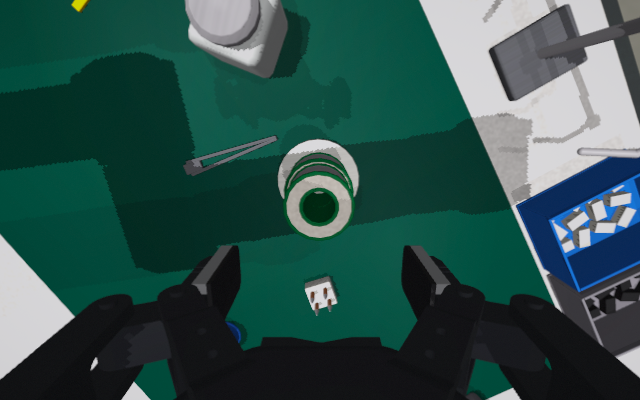

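The second is on top of the widest, ring at (319,206). The centres agree to about 0.6 mm: (.6118,-.1778) against (.6115,-.1773). Next is the third spool.

```bash
python3 -m handwheel '[-10,1,0,0,0,0, -35,3,0,0,0,0, -70,6,0,0,0,0, -108,9,0,0,0,0, -146,12,0,0,0,0, -184,15,0,0,0,0, -218,18,0,0,0,0, -243,20,0,0,0,0, -257,22,0,0,0,0, -263,22,0,0,0,0, -263,22,0,0,0,0, -263,22,0,0,0,0]' 72 50
python3 - <<'E'
from h import *
np.set_printoptions(precision=4,suppress=True)
S=telemetry.read_state();print(S['joint_pos'],S['eef_pos'],S['tool_rot'],S['force'],S['grip_width'])
im=viewer.snapshot('wrist'); cv2.imwrite('pics/w22.png',im[:,:,::-1])
w=cal('wrist');T=R.from_quat(S['tool_rot']).as_matrix()
p=proj(w,[[.5,-.4169,.038]])[0]; e=ring(im,p,36); X=onz(w,e[0],.038); print(p,e,X,T.T@(X-S['eef_pos']))
E
```

```text
time_s: 28.82
eef_pos: [0.4991, -0.4154, 0.1885]
tool_rot: [0.868, 0.497, 0.002, -0.001]
force: [0.3, 0.6, -0.8]
grip_width: 0.0721
[-0.7937  0.5439  0.2689  1.2965  0.0037  1.3081] [ 0.4991 -0.4154  0.1885] [ 0.8679  0.4968  0.0017 -0.0008] [ 0.3155  0.6443 -0.7692] 0.07209632791384421
[322.1506 187.8843] ((322.06864166259766, 184.73015594482422), (42.112186431884766, 43.50526809692383), np.int32(713), 101.0) [ 0.5016 -0.414   0.038 ] [0.0019 0.0014 0.1505]
```

View pics/w22.png

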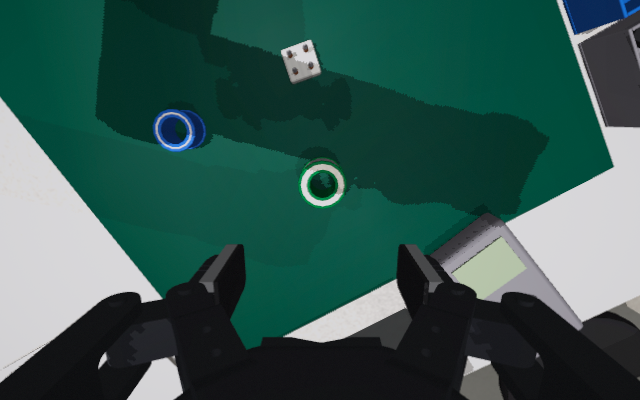

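```bash
python3 -m handwheel '[1,1,12,0,0,0, 2,1,40,0,0,0, 2,1,75,0,0,0, 2,1,110,0,0,0, 2,1,140,0,0,0, 2,1,158,0,0,0, 2,1,165,0,0,0, 2,1,165,0,0,0]' 72 50
python3 - <<'E'
from h import *
np.set_printoptions(precision=4,suppress=True)
S=telemetry.read_state();print(S['eef_pos'],S['tool_rot'],S['force'],S['grip_width'])
im=viewer.snapshot('wrist'); cv2.imwrite('pics/w23.png',im[:,:,::-1])
w=cal('wrist');T=R.from_quat(S['tool_rot']).as_matrix()
p=proj(w,[[.5016,-.414,.038]])[0]; e=ring(im,p,60); X=onz(w,e[0],.038); print(p,e,X,T.T@(X-S['eef_pos']))
E
```

```text
time_s: 29.53
eef_pos: [0.5013, -0.4106, 0.0217]
tool_rot: [0.867, 0.498, 0.001, -0.003]
force: [-0.2, -0.4, 0.2]
grip_width: 0.0718
[ 0.5013 -0.4106  0.0217] [ 0.8671  0.4982  0.0013 -0.0027] [-0.2018 -0.4163  0.1651] 0.07180596452740437
[322.1628 259.863 ] ((325.051513671875, 263.7516098022461), (81.0470199584961, 88.82270050048828), np.int32(2793), 117.0) [ 0.5018 -0.4166  0.038 ] [-0.0048  0.0034 -0.0163]
```

View pics/w23.png

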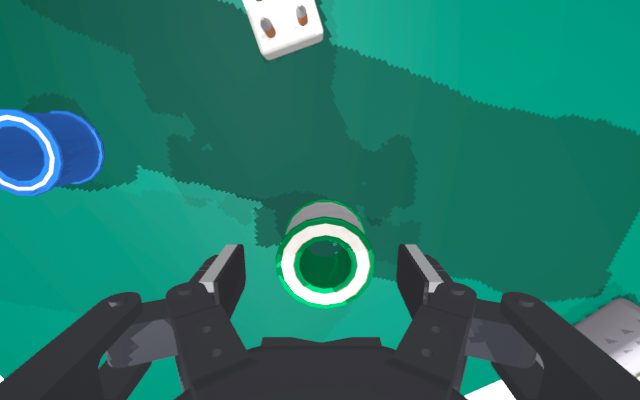

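```bash
python3 -m handwheel '[-2,1.5,5,0,0,0, -3.5,3,12,0,0,0, -4,3,18,0,0,0, -4,3,21,0,0,0, -4,3,22,0,0,0, -4,3,22,0,0,0, -4,3,22,0,0,0]' 72 50
python3 - <<'E'
from h import *
np.set_printoptions(precision=4,suppress=True)
S=telemetry.read_state();E=S['eef_pos'];print(E,S['tool_rot'],S['force'],S['grip_width'])
im=viewer.snapshot('wrist'); cv2.imwrite('pics/w24.png',im[:,:,::-1])
w=cal('wrist');T=R.from_quat(S['tool_rot']).as_matrix(); z=T.T@np.array([0,0,-1]); print('tilt fix rotvec deg',np.degrees(np.cross([0,0,1],z)))
p=proj(w,[[.5016,-.4155,.038]])[0]; e=ring(im,p,60); X=onz(w,e[0],.038); print(p,e,X,T.T@(X-S['eef_pos']))
E
```

```text
time_s: 30.17
eef_pos: [0.5028, -0.4169, 0.0018]
tool_rot: [0.867, 0.498, 0.002, -0.001]
force: [1.2, -0.8, -0.3]
grip_width: 0.0718
[ 0.5028 -0.4169  0.0018] [ 0.8672  0.4979  0.0017 -0.0012] [ 1.1514 -0.8304 -0.2685] 0.07183981854332579
tilt fix rotvec deg [-0.0185 -0.233   0.    ]
[316.9381 276.2003] ((314.78388595581055, 274.0389289855957), (92.10041046142578, 102.03236389160156), np.int32(3570), 119.0) [ 0.5013 -0.4141  0.038 ] [ 0.0018 -0.0027 -0.0362]
```

```bash
python3 -m handwheel '[0.7,-1.3,0,0,0,0, 1.5,-2.5,0.5,0,0,0, 1.5,-2.5,1,0,0,0, 1.5,-2.5,1,0,0,0]' 72 50
python3 -m handwheel '[0,0,0,0,0,0, 0,0,0,0,0,0, 0,0,0,0,0,0, 0,0,0,0,0,0, 0,0,0,0,0,0]' 38 50
python3 - <<'E'
from h import *
np.set_printoptions(precision=4,suppress=True)
S=telemetry.read_state();E=S['eef_pos'];print(E,S['tool_rot'],S['force'],S['grip_width'])
im=viewer.snapshot('wrist'); cv2.imwrite('pics/w24.png',im[:,:,::-1])
w=cal('wrist');T=R.from_quat(S['tool_rot']).as_matrix(); z=T.T@np.array([0,0,-1]); print('tilt fix rotvec deg',np.degrees(np.cross([0,0,1],z)))
p=proj(w,[[E[0],E[1],.038]])[0]; e=ring(im,p,60); X=onz(w,e[0],.038); print(p,e,X,T.T@(X-S['eef_pos']))
E
```

```text
time_s: 30.55
eef_pos: [0.5014, -0.4143, 0.0009]
tool_rot: [0.867, 0.498, 0.002, -0.001]
force: [-0.8, 0.1, -0.2]
grip_width: 0.0717
time_s: 30.97
eef_pos: [0.5017, -0.4146, 0.0014]
tool_rot: [0.867, 0.498, 0.002, -0.001]
force: [-0.2, -0.8, 2.7]
grip_width: 0.0477
[ 0.5017 -0.4146  0.0014] [ 0.8672  0.498   0.0019 -0.0006] [-0.2158 -0.8169  2.7127] 0.047725934814127215
tilt fix rotvec deg [ 0.0425 -0.221   0.    ]
[321.378  278.1935] ((320.60229110717773, 277.8661079406738), (91.86672973632812, 101.73577117919922), np.int32(3562), 118.0) [ 0.5015 -0.4143  0.038 ] [ 0.0003 -0.0003 -0.0366]
```

View pics/w24.png

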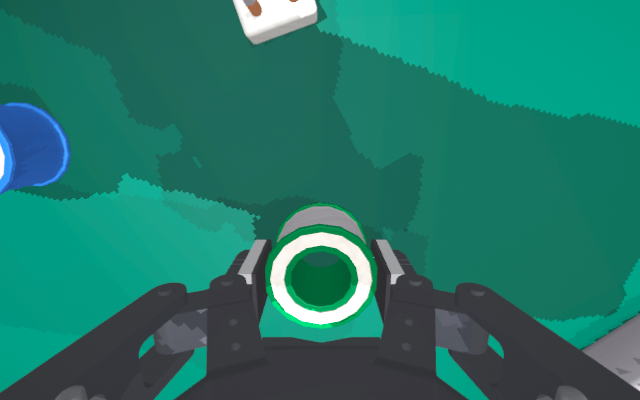

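```bash
python3 -m handwheel '[0,0,-4,0,0,0, 0,0,-16,0,0,0, 0,0,-38,0,0,0, 0,0,-68,0,0,0, 0,0,-100,0,0,0, 0,0,-130,0,-0.1,0, 5,-1,-150,0,-0.2,0, 18,-3,-160,0,-0.2,0, 38,-6,-164,0,-0.2,0, 63,-10,-164,0,-0.2,0, 89,-14,-164,0,-0.2,0, 113,-18,-164,0,-0.2,0, 133,-21,-164,0,-0.2,0, 146,-23,-164,0,-0.2,0, 151,-24,-164,0,-0.2,0, 151,-24,-164,0,-0.2,0, 151,-24,-164,0,-0.2,0]'
python3 - <<'E'
from h import *
np.set_printoptions(precision=4,suppress=True)
S=telemetry.read_state();E=S['eef_pos'];T=R.from_quat(S['tool_rot']).as_matrix();print(E,S['tool_rot'],S['force'],S['grip_width'])
im=viewer.snapshot('wrist'); cv2.imwrite('pics/w25.png',im[:,:,::-1]); w=cal('wrist')
p=proj(w,[[.6118,-.1780,.112]])[0]; e=ring(im,p,55); X=onz(w,e[0],.112); print('placed',p,e,X,T.T@(X-E))
p=proj(w,[E+[0,0,.0366]])[0]; e=ring(im,p,60); X=onz(w,e[0],E[2]+.0366); print('held',p,e,X,T.T@(X-E))
print('to tcp (.6126,-.1780)',T.T@(np.r_[.6129,-.1785,.1134]-E))
E
```

```text
time_s: 32.43
eef_pos: [0.5564, -0.2729, 0.1657]
tool_rot: [0.867, 0.498, -0.0, 0.0]
force: [-0.2, 0.3, -1.7]
grip_width: 0.048
[ 0.5564 -0.2729  0.1657] [ 0.8672  0.498  -0.0001  0.0002] [-0.1924  0.3255 -1.6549] 0.04795123091378483
placed [320.7584  45.2032] ((323.00808334350586, 45.542236328125), (83.53308868408203, 91.00569152832031), np.int32(3752), 106.0) [ 0.6129 -0.1789  0.112 ] [0.1097 0.0014 0.0536]
held [320.9581 277.4862] ((320.64758682250977, 277.8289489746094), (91.38044738769531, 101.23702239990234), np.int32(3423), 76.0) [ 0.5562 -0.273   0.2023] [-0.0002 -0.0001 -0.0366]
to tcp (.6126,-.1780) [0.11   0.0012 0.0522]
```

View pics/w25.png

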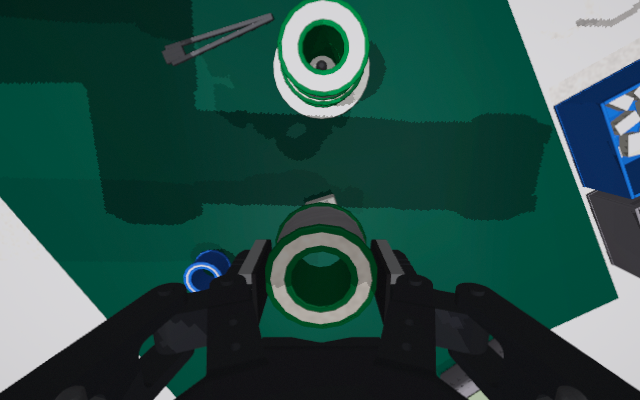

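```bash
python3 -m handwheel '[8,0,0,0,0,0, 28,1,0,0,0,0, 55,1,0,0,0,0, 82,1,4,0,0,0, 102,1.5,12,0,0,0, 109,1.5,22,0,0,0, 110,1.5,30,0,0,0, 110,1.5,34,0,0,0, 110,1.5,34,0,0,0, 110,1.5,34,0,0,0]'
python3 - <<'E'
from h import *
np.set_printoptions(precision=4,suppress=True)
S=telemetry.read_state();E=S['eef_pos'];T=R.from_quat(S['tool_rot']).as_matrix();print(E,S['tool_rot'],S['force'],S['grip_width'])
print(T.T@(np.r_[.6129,-.1784,.1134]-E))
im=viewer.snapshot('wrist'); cv2.imwrite('pics/w26.png',im[:,:,::-1])
im=viewer.snapshot('scene'); cv2.imwrite('pics/s26.png',cv2.resize(im[180:300,200:360,::-1],None,fx=4.5,fy=4.5,interpolation=cv2.INTER_CUBIC))
E
```

```text
time_s: 33.32
eef_pos: [0.6123, -0.1804, 0.1313]
tool_rot: [0.868, 0.497, -0.0, 0.0]
force: [-0.1, -0.1, -1.9]
grip_width: 0.0479
[ 0.6123 -0.1804  0.1313] [ 0.8678  0.4969 -0.0005  0.    ] [-0.0781 -0.1491 -1.8703] 0.04789448502959675
[ 0.002  -0.0004  0.0179]
```

View pics/w26.png

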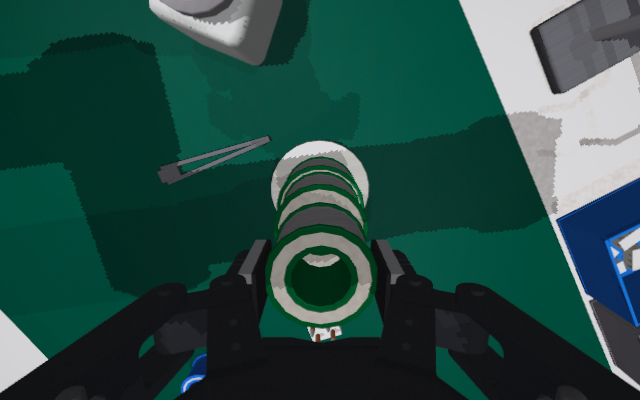

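View pics/s26.png

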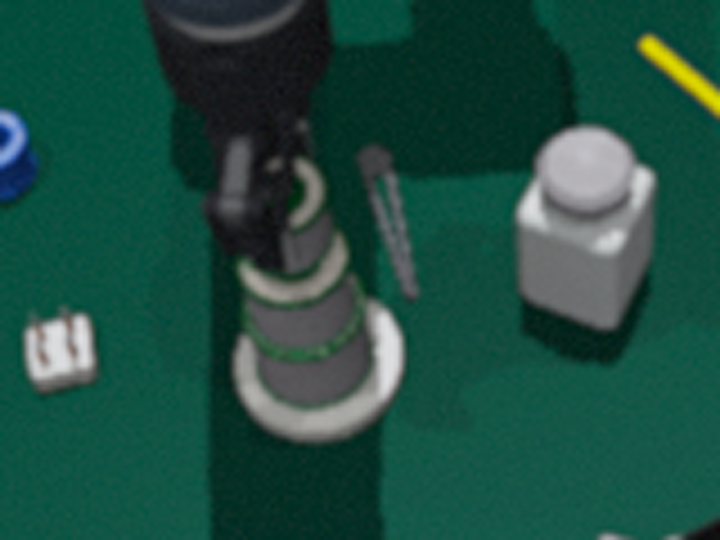

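Third is over the stack in both views. I'll trim 2 mm forward and lower.

```bash
python3 -m handwheel '[1,0,2,0,0,0, 1.5,0,6,0,0,0, 2,-0.3,10,0,0,0, 2,-0.3,13,0,0,0, 2,-0.3,15,0,0,0, 2,-0.3,16,0,0,0, 2,-0.3,16,0,0,0]'; python3 -m handwheel '[0,0,0.4,0,0,0, 0,0,0.8,0,0,0, 0,0,1,0,0,0]'
```

```text
time_s: 34.0
eef_pos: [0.6135, -0.1783, 0.1157]
tool_rot: [0.868, 0.497, -0.0, 0.0]
force: [-0.7, 0.2, -1.3]
grip_width: 0.0483
time_s: 34.25
eef_pos: [0.6135, -0.1783, 0.1148]
tool_rot: [0.868, 0.497, -0.0, 0.0]
force: [0.0, 0.8, -2.3]
grip_width: 0.0478
```

```bash
python3 -m handwheel '[-0.3,-0.3,0.4,0,0,0, -0.3,-0.5,0.8,0,0,0, -0.3,-0.5,1,0,0,0]'; python3 -m handwheel '[0,0,0.4,0,0,0, 0,0,0.8,0,0,0, 0,0,0.8,0,0,0]'
```

```text
time_s: 34.5
eef_pos: [0.613, -0.1784, 0.1138]
tool_rot: [0.868, 0.497, -0.0, 0.0]
force: [-0.1, 0.0, -2.6]
grip_width: 0.0478
time_s: 34.75
eef_pos: [0.613, -0.1784, 0.1134]
tool_rot: [0.868, 0.497, -0.0, 0.001]
force: [-2.2, -0.4, 0.2]
grip_width: 0.0479
```

```bash
python3 -m handwheel '[0,0,0.3,0,0,0, 0,0,0.6,0,0,0, 0,0,0.6,0,0,0]'; python3 -m handwheel '[0,0,-0.3,0,0,0, 0,0,-0.3,0,0,0, 0,0,-0.3,0,0,0, 0,0,-0.3,0,0,0]' 70; python3 -m handwheel '[0,0,-5,0,0,0, 0,0,-16,0,0,0, 0,0,-38,0,0,0, 0,0,-65,0,0,0, 0,0,-85,0,0,0, 0,0,-95,0,0,0, 0,0,-96,0,0,0, 0,0,-96,0,0,0]'
python3 - <<'E'
from h import *
np.set_printoptions(precision=4,suppress=True)
S=telemetry.read_state();print(S['eef_pos'],S['tool_rot'],S['force'],S['grip_width'])
im=viewer.snapshot('wrist'); cv2.imwrite('pics/w27.png',im[:,:,::-1])
w=cal('wrist')
p=proj(w,[[.6121,-.1783,.150]])[0]; e=ring(im,p,45); X=onz(w,e[0],.150); print(p,e,X)
im=viewer.snapshot('scene'); cv2.imwrite('pics/s27.png',cv2.resize(im[120:290,130:500,::-1],None,fx=2.15,fy=2.15,interpolation=cv2.INTER_CUBIC))
E
```

```text
time_s: 35.0
eef_pos: [0.6129, -0.1785, 0.1134]
tool_rot: [0.868, 0.497, 0.0, 0.001]
force: [-2.4, 0.3, 4.5]
grip_width: 0.048
time_s: 35.33
eef_pos: [0.6131, -0.1785, 0.1136]
tool_rot: [0.868, 0.497, 0.0, 0.001]
force: [-0.3, 0.3, 1.1]
grip_width: 0.0703
time_s: 36.0
eef_pos: [0.6134, -0.1785, 0.2097]
tool_rot: [0.868, 0.497, 0.001, 0.001]
force: [-1.2, -0.1, -0.2]
grip_width: 0.0697
[ 0.6134 -0.1785  0.2097] [0.8678 0.497  0.0005 0.0013] [-1.2447 -0.135  -0.2298] 0.06972609551348075
[320.2708 213.4456] ((319.8068428039551, 212.66306686401367), (56.92388153076172, 60.01637268066406), np.int32(1304), 83.0) [ 0.6121 -0.1776  0.15  ]
```

View pics/w27.png

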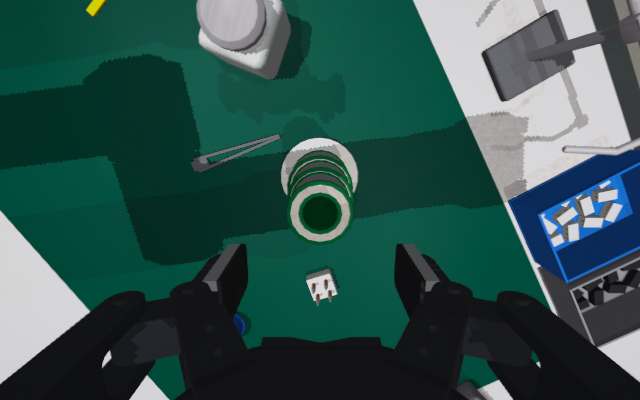

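View pics/s27.png

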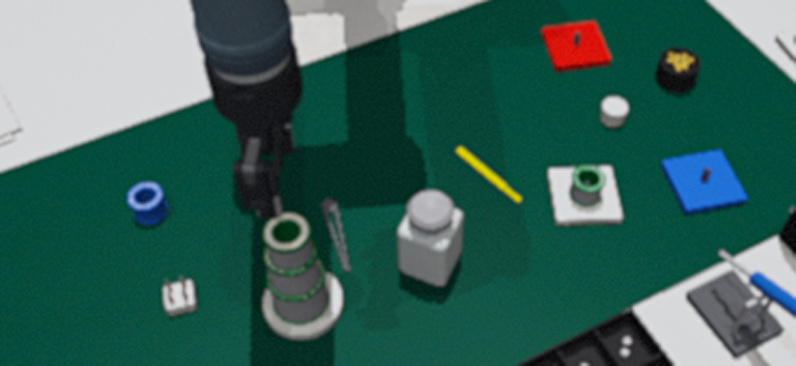

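The stack is upright and neat: ring centres at (.6115,-.1773), (.6118,-.1778) and (.6121,-.1776). I'll back away and take a final look.

```bash
python3 -m handwheel '[0,0,-10,0,0,0, -15,0,-30,0,0,0, -40,0,-45,0,0,0, -70,0,-50,0,0,0, -95,0,-50,0,0,0, -108,0,-50,0,0,0, -110,0,-50,0,0,0, -110,0,-50,0,0,0, -110,0,-50,0,0,0, -110,0,-50,0,0,0, -110,0,-50,0,0,0]'
python3 - <<'E'
from h import *
np.set_printoptions(precision=4,suppress=True)
C={n:cal(n) for n in("scene","top")}
I={n:viewer.snapshot(n) for n in C}
a=cv2.resize(I['scene'][190:300,220:300,::-1],None,fx=4,fy=4,interpolation=cv2.INTER_CUBIC);b=cv2.resize(I['top'][135:245,150:250,::-1],None,fx=4,fy=4,interpolation=cv2.INTER_CUBIC)
cv2.imwrite('pics/final.png',np.hstack([a,b])); cv2.imwrite('pics/top_f.png',I['top'][:,:,::-1])
for n in ["dispenser","tip_cleaner","flux_jar","tip_block"]:
  for c in C:
    r=viewer.place_of(c,n)
    if r: print(n,c,np.round(r[0]['location'],1),onz(C[c],r[0]['location'],0)[:2])
E
```

```text
time_s: 37.02
eef_pos: [0.5572, -0.2717, 0.2577]
tool_rot: [0.867, 0.498, -0.001, -0.0]
force: [-0.2, 0.2, -0.7]
grip_width: 0.07
dispenser scene [414.5 169.2] [0.522  0.3141]
dispenser top [330.8 169.3] [ 0.6307 -0.0305]
tip_cleaner scene [266.5 235.9] [ 0.5375 -0.1605]
tip_cleaner top [159.8 210.7] [0.5138 0.431 ]
flux_jar scene [416.1 174.3] [0.5407 0.3066]
flux_jar top [211.5 203.9] [0.5333 0.29  ]
tip_block scene [211.3 256.8] [ 0.5314 -0.3064]
tip_block top [432.1 200.5] [ 0.5456 -0.3027]
```

View pics/final.png

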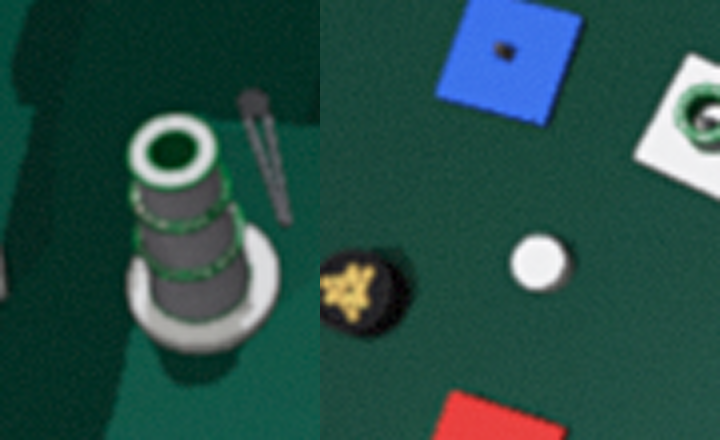

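View pics/top_f.png

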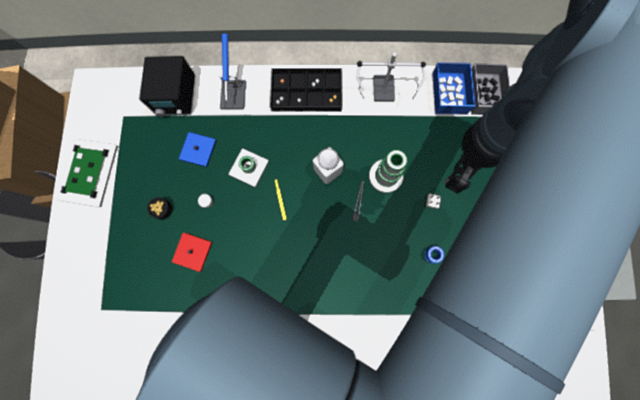

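The final pictures show the stack standing neatly on the round stand and the narrowest on the square stand, top picture (248,165). The bystanders are where they were: bottle (328,163), pot (159,208), jar (205,201) and tip block (433,201).

```bash
python3 -c "
from station import ticket
print(ticket.close_job())"
```

```text
the job is handed in; nothing more can be done
None
```

The job is handed in, at about 37 s on the robot's clock. The narrowest spool is over the pin of the square stand. The other three stand as one stack on the round stand: widest over the pin, then second, then third. Each spool was lowered until a light contact of about 4–8 N, then released.

**Last checks:**
- **Stack:** measured by the wrist camera right after each release, the three ring centres agree within about 1 mm: (.6115,-.1773), (.6118,-.1778) and (.6121,-.1776). The stand's own centre measured about (.612,-.177).
- **Pins:** the wrist pictures showed the pin inside the bore of both the narrowest and the widest after release.
- **Bystanders:** in the final top view the bottle, wool pot, flux jar and tip block sit at the same pixels as at the start. I never touched the blue and red look-alikes.

**What failed or disagreed:**
- **First grasp:** the first close on the narrowest shut above it without touching it. The camera showed the fingertips standing roughly 30 mm farther back than the text says. I went lower in guarded steps and gripped it properly, and used the measured tip height for the rest.
- **Final network check:** the scene-camera network gave wrong spots for the bottle and the wool pot, for example reporting the spool stack as the pot. The pictures and the top-camera results contradict it.

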